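Load and clamp driver boards in the adjustable board frame

TASK

Get the amplifier driver boards ready for rework: crank the handwheel of the board frame until the pointer of its sliding rail stands at the loading mark (the wider of the two long scale marks) and stop there. Then slide every green board lying on the bench flat in under the lips of the two rails from the frame's open end, one behind another, until all of them are wholly between the rails; last, crank the rail back until the pointer stands at the clamping mark. Leave the other things on the bench where they are.

Things in the scene. Friction and masses are not known exactly. Their poses are not given: they have to be found in the camera images.
- frame: Board frame, fixed to the bench: aluminium base plate 160 (x) x 375 (y) mm, top 12 mm over the bench; origin at bench height, mid-length of the channel. The channel runs along its y between two steel rails (y -100 to +100 mm): a fixed one, inner wall at x = -34.5 mm, and a sliding one on the +x side. Each rail's lip overhangs the channel by 6 mm, 9 mm above the plate; lip tops 25 mm over the bench.
- mouth (a point): Open end of the channel, on the base plate at x = 0, y = -100 mm of the frame. Flared guides widen the mouth by about 10 mm a side out to y = -122; before it the bare plate goes on to y = -175 as a landing place level with the channel floor.
- end_stop (a point): Face of the low stop (8 mm high) that closes the far end of the channel, at x = 0, y = +100 mm of the frame, on the plate. Four boards in a row touching it and each other take up 184 of the 200 mm.
- moving_rail (a joint): Position of the sliding rail in m, 0 to 0.029, 0 at its narrowest; grows towards the frame's +x. Channel width between the walls = 49 mm + this value: 69 mm at the loading mark (0.020), 65 mm at the clamping mark (0.016). Moved only by the handwheel, stays where left.
- handwheel (a joint): Angle of the handwheel in rad, 0 to 45.5; vertical axis; grows counterclockwise seen from above, which widens the channel by 4 mm a turn; clockwise narrows it. Friction about 0.1 N m. At 0 and every whole turn the crank knob lies on the frame's +x side of the axis.
- wheel_axis (a point): Point on the handwheel's axis at the top of its disc (dark steel disc of radius 50 mm on a grey gearbox, disc top 72 mm over the bench), at x = -45, y = +165 mm of the frame.
- knob (a point): Middle of the black upright crank knob, 38 mm from the wheel's axis; a cylinder 20 mm in diameter and 40 mm tall, from 73 to 113 mm over the bench; this point is 95 mm over the bench. It spins freely on its pin, so that a gripper can keep its heading while cranking.
- pointer (a point): Tip of the pointer on the sliding rail's arm, over the white scale plate beside the gearbox. It moves along the frame's x.
- mark_load (a point): Loading mark on the scale: the long black line farther along the frame's +x (the wider setting). The scale has short ticks every 4 mm; only the two marks are long.
- mark_clamp (a point): Clamping mark on the scale: the other long black line, 4 mm from the loading mark towards the frame's -x (the narrower setting).
- board1: Amplifier driver board: green board 64 (x) x 46 (y) x 5 mm with a finned aluminium heatsink standing on its middle, 28 (x) x 14 (y) mm, its top 47 mm above the board's underside; 120 g, give or take 40%. Starts flat on the bench; goes in with its 64 mm side across the channel (either way round). Origin: centre of the underside. Three or all four of the boards are present.
- board2: Amplifier driver board, like board1. Three or all four of the boards are present.
- board3: Amplifier driver board, like board1. Three or all four of the boards are present.
- board4: Amplifier driver board, like board1. Three or all four of the boards are present.
- dial_knob: Bystander, to be left alone: small aluminium dial knob, 22 mm across, 12 mm high, among the boards; origin at the centre of its underside.
- multimeter: Bystander, to be left alone: yellow multimeter, 150 x 75 x 32 mm, lying flat; origin at the centre of its underside.
- solder_spool: Bystander, to be left alone: metal solder spool, 60 mm across, 35 mm high; origin at the centre of its underside.
- screwdriver: Bystander, to be left alone: screwdriver lying between the robot and the frame; origin at the centre of its underside.
- capacitor_a: Bystander, to be left alone: black capacitor can, 35 mm across, 50 mm high; origin at the centre of its underside.
- capacitor_b: Bystander, to be left alone: blue capacitor can, 30 mm across, 40 mm high; origin at the centre of its underside.
- flux_jar: Bystander, to be left alone: flux jar, 52 mm across, 70 mm high; origin at the centre of its underside.
There are look-alikes about, which are no part of the job. Leave any brown, purple or red look-alike of the board2 alone.

How it is judged:
On the way, in this order (a step that is already met when the one before it is completed fails the run):
1. the sliding rail has been cranked to the loading mark (pointer within 1.5 mm) and stands still (x of pointer in the frame of mark_load between -0.0015 and 0.0015 m and velocity of joint moving_rail between -0.001 and 0.001 m/s), for 0.3 s.
2. all boards lie flat under the lips, wholly between the rails (y of board1 in the frame of frame between -0.0785 and 0.08 m and x of board1 in the frame of frame between -0.01 and 0.01 m and z of board1 in the frame of frame between 0.009 and 0.0145 m and angle between each of board1, board2, board3, board4's own z axis and vertical below 0.08 rad and angle between the x axis of each of board1, board2, board3, board4 and the x axis of frame, either way round below 0.12 rad and y of board2 in the frame of frame between -0.0785 and 0.08 m and x of board2 in the frame of frame between -0.01 and 0.01 m and z of board2 in the frame of frame between 0.009 and 0.0145 m and y of board3 in the frame of frame between -0.0785 and 0.08 m and x of board3 in the frame of frame between -0.01 and 0.01 m and z of board3 in the frame of frame between 0.009 and 0.0145 m and y of board4 in the frame of frame between -0.0785 and 0.08 m and x of board4 in the frame of frame between -0.01 and 0.01 m and z of board4 in the frame of frame between 0.009 and 0.0145 m), for 0.2 s.
3. the sliding rail has been cranked to the clamping mark (pointer within 1.5 mm) and stands still (x of pointer in the frame of mark_clamp between -0.0015 and 0.0015 m and velocity of joint moving_rail between -0.001 and 0.001 m/s), for 0.3 s.
At the end, for the whole second after the job is handed in: The pointer is within 1.5 mm of the clamping mark and every board present lies flat on the base plate between the rails, its long side across the channel, wholly within the rails' length (1.5 mm over at most), released and at rest (all of step 2 and all of step 3 and linear speed of each of board1, board2, board3, board4 below 0.01 m/s); the robot touches nothing.
It fails at once if a bystander is shoved more than 30 mm (distance of any of dial_knob, multimeter, solder_spool, screwdriver, capacitor_a, capacitor_b, flux_jar from where it was at the start of the episode above 0.03 m).
Of board1, board2, board3, board4 only 3 to 4 are there at a start; the rules pass over those that are not, and their reading is None.
At some moment in a run one of board1, board2, board3, board4 may be knocked a few centimetres aside while the robot is not near it.
Once in a run the grip may slacken for a moment while it holds something.
It also fails if it takes over 208 s, if anything falls off the work surface, if the arm or the gripper's body presses on something with over 40 N, if the wrist force passes 120 N, or if a joint passes its speed limit or range.

ROBOT

A 6-joint arm with a two-finger parallel gripper is mounted at the origin on the work surface. World frame = base frame: x ahead of the robot, y to its left, z up, the work surface at z = 0. Lengths are in m, angles in rad, forces in N, time in s.
With the tool pointing down it reaches from about 0.35 to 0.975 m from the base axis. Payload 4.9 kg.
Tool frame: the origin (TCP) lies at the very end of the fingers, on their centre line; the grasp point (between the pads) lies 19 mm behind it; z points along the fingers, y is the line along which they close (so a half turn about z gives the same grasp; the last joint's range is limited). The gripper opens to 85 mm and grips with 20 to 120 N. Pads are 22 mm wide; open, the fingers measure 114 mm over their backs; the gripper's body (76 mm by 85 mm) begins 54 mm behind the grasp point. The pads swing forward as they close: fully open they stand 13 mm farther back than shut.
Start: joints at [-1.342, 0.053, 1.613, -0, 1.476, -0.119], TCP at [0.213, -0.588, 0.231] pointing down, gripper open.
Joint ranges: [-3.01, 3.01], [-1.01, 2.22], [0.06, 2.58], [-1.02, 4.17], [0.09, 2.62], [-3.14, 3.14]. Speed limits (rad/s): [2.57, 2.57, 3.14, 3.14, 3.14, 3.14].

INTERFACE

Orientations are given as a rotation vector (axis times angle).
In Python, from station import ctrl gives the robot as it stands. The module is installed in compiled form; this text tells all that it offers.
- The arm moves only by the tool jog_arm, never from a script. Its argument "steps" is a list of rows, each an object with "delta_rot": the turn, a rotation vector about the tool's x, y, z in degrees, a list of three; "linear": the shift along the tool's x, y, z in m, a list of three; "grip": the finger opening in m, from 0 to 0.0854. In form: [{"delta_rot": [rx, ry, rz], "linear": [x, y, z], "grip": grip}, ...]. A call has 1 to 10 rows; each row shifts and turns the commanded pose from where the row before left it, along the tool's axes as they then stand; what a row does not reach is not made up. A row lasts 1/10 s, in which the tool goes at most 50 mm and 8.59 degrees, less where a joint would pass 70% of its speed; a pose out of reach is approached as far as the arm can. A call with a gripper value outside its range is refused whole. The fingers move at their own pace and stop on an object; "newtons" is the grip in N (left out, the last holds). Time passes only in rows, so rows that do not move let the fingers close. It gives the time, the measured TCP pose, the force, the opening and the grip force at its end, in the units of the state.
- ctrl.get_obs(): the state, without advancing time (a new reading comes with each control period).
- ctrl.get_image(name): name is "side" or "top" or "wrist"; returns (picture, depth): 384x512x3 uint8, red, green, blue; 384x512 float32, m along the optical axis (not along the pixel's ray), 0 where there is no reading.
- ctrl.camera_info(name): a dict with "camera_matrix" (3x3 intrinsics, pixels), "distortion" ([k1, k2, p1, p2, k3] as OpenCV has them; the pictures are not rectified), "R" (3x3) and "t" (3): a world point X has camera coordinates R X + t; the wrist camera has in their place "T_tool_cam" (4x4, takes a point from camera to tool coordinates, whose origin is the TCP and whose axes are the flange's). Camera axes: x right, y down, z forward; pixel columns grow to the right and rows downward; lengths in m; the calibration is good to about 2 mm. A picture is of the moment at which its call begins: read the wrist's pose just before it. camera_info takes no time and is no camera call.
- ctrl.finish_job(): hands the job in; it is judged then, once.
The state is a dict: "t": time; "q": joint angles; "dq": joint speeds; "effort": joint torques, N m; "tool_pos": TCP position; "tool_rot": TCP orientation; "contact_force": force on the tool from outside, world axes, zero at the start; "wrist_torque": the same for the moment, N m; "opening": finger opening in m; "grip_force": force on a finger pad.
Only numpy, scipy, OpenCV 4.12 (cv2) and the standard library are available. Lean on these libraries where they do the work, as an engineer would, in place of code of your own. Each camera call takes 0.05 s, during which the arm holds its last target. There are 200 camera calls.

## Working session

There is one attempt and no reset: what is moved stays moved. The work goes in short steps, Python scripts to look and compute and a tool call to move; the robot and the scene stay as the last step left them, time stands still between calls to the robot, and variables do not carry over. Pictures are saved under pics/ and viewed, at most 14 in all, crops included, and the job is handed in when it is done.

Besides the shell and the picture viewer there is one more tool, called after "Emit:" by a JSON object that holds its "api" and its "payload". jog_arm: Moves the arm, as the interface text tells. Its arguments: {"type":"object","properties":{"steps":{"type":"array"},"newtons":{"type":"number"}},"required":["steps"]}

```bash
mkdir -p pics; cat > h.py <<'E'
import numpy as np, cv2
from station import ctrl
from scipy.spatial.transform import Rotation as Ro
def cam(name):
    o=ctrl.get_obs(); im,d=ctrl.get_image(name); c=ctrl.camera_info(name)
    K=np.array(c["camera_matrix"]);D=np.array(c["distortion"])
    if name=="wrist":
        T=np.array(c["T_tool_cam"]);Rt=Ro.from_rotvec(o["tool_rot"]).as_matrix()
        Rwc=Rt@T[:3,:3];p=Rt@T[:3,3]+o["tool_pos"]
    else:
        R=np.array(c["R"]);Rwc=R.T;p=-R.T@np.array(c["t"])
    return im,d,K,D,Rwc,p
def ray(uv,C,z):
    im,d,K,D,R,p=C
    n=cv2.undistortPoints(np.array(uv,float).reshape(-1,1,2),K,D).reshape(-1,2)
    v=np.c_[n,np.ones(len(n))]@R.T
    return p+v*((z-p[2])/v[:,2])[:,None]
def proj(X,C):
    im,d,K,D,R,p=C
    Xc=(np.atleast_2d(X)-p)@R
    return cv2.projectPoints(Xc,np.zeros(3),np.zeros(3),K,D)[0].reshape(-1,2)
def save(im,n): cv2.imwrite("pics/"+n,im[:,:,::-1])
E
python3 - <<'E'
from h import *
o=ctrl.get_obs();print(o)
ims=[]
for n in("top","side","wrist"):
    C=cam(n);print(n,C[5],C[4][:,2]);np.savez("/tmp/%s.npz"%n,*C)
    ims.append(C[0])
save(cv2.resize(ims[0],(800,600)),"top0.png");save(np.hstack(ims[1:])[:, :],"x0.png")
save(cv2.resize(ims[1],(800,600)),"side0.png")
E
```

```text
{'t': 0.0, 'q': array([-1.34197104e+00,  5.33893401e-02,  1.61431928e+00, -1.73427949e-05,
        1.47599860e+00, -1.19008646e-01]), 'dq': array([ 0.00079122, -0.00204687, -0.00021887,  0.00056853, -0.0001843 ,
       -0.00122088]), 'effort': array([ 4.47955235e-04, -3.93677759e+01, -3.70177674e+01, -1.52782955e-04,
        6.98031407e-03,  4.09491108e-08]), 'tool_pos': array([ 0.21288473, -0.58695189,  0.23002778]), 'tool_rot': array([-3.09212119e+00, -5.43263412e-01,  2.09224982e-04]), 'contact_force': array([-0.48486181,  0.07283376, -0.27084018]), 'wrist_torque': array([-0.04915282,  0.04589577,  0.01758215]), 'grip_force': 0.0, 'opening': 0.08539959125445148}
top [ 0.33041561 -0.07656698  1.14099178] [ 0.19504145 -0.00659002 -0.98077286]
side [-0.21533056  0.73979046  0.94520628] [ 0.53219768 -0.59000068 -0.60717775]
wrist [ 0.27561038 -0.56396829  0.37283729] [-0.25093641 -0.08833226 -0.9639649 ]
```

View pics/top0.png

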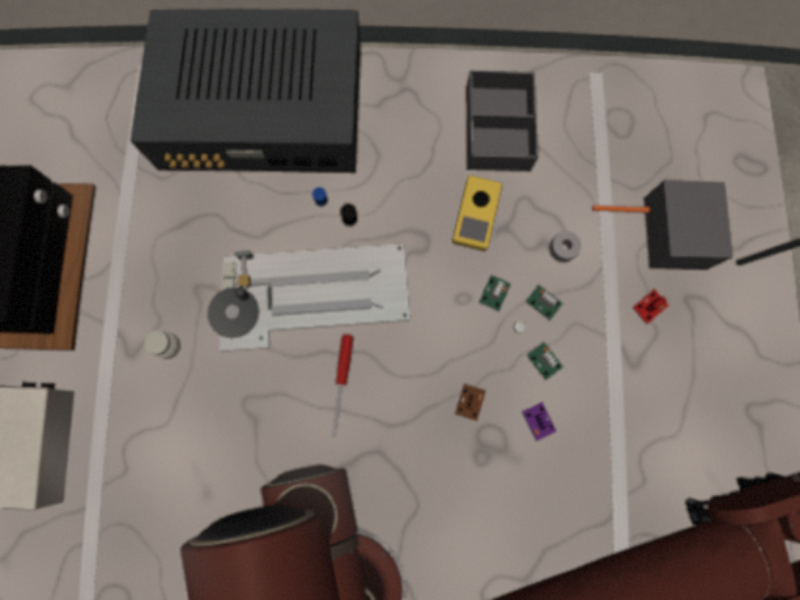

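View pics/side0.png

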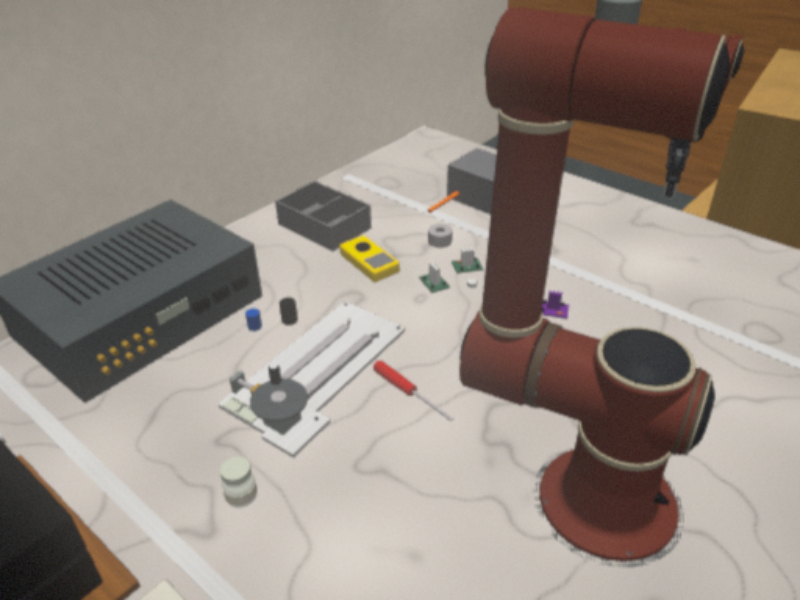

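Top view (800-scale): frame at (310,295), with wheel at (232,312) and open end at right (408,282). Candidates are three green boards at (495,292), (545,301), (545,360); look-alikes are brown (470,402), purple (538,421) and red (650,305). I choose the green ones; the dial knob at (519,327) sits between them.

```bash
cat >> h.py <<'E'
def load(n):
    a=np.load("/tmp/%s.npz"%n); return [a[k] for k in a.files]
def green(im):
    h=cv2.cvtColor(im,cv2.COLOR_RGB2HSV)
    return cv2.inRange(h,(60,70,30),(95,255,200))
def blobs(m,amin=20):
    n,l,s,c=cv2.connectedComponentsWithStats(m)
    return [(s[i,4],c[i],l==i) for i in range(1,n) if s[i,4]>=amin]
E
python3 - <<'E'
from h import *
for n in("top","side","wrist"):
    C=load(n)
    for a,c,l in blobs(cv2.morphologyEx(green(C[0]),cv2.MORPH_CLOSE,np.ones((3,3)))):
        print(n,a,c.round(),ray(c,C,0.005)[0].round(3))
C=load("top")
pts=np.array([(405,245),(410,319),(222,258),(220,350),(268,346)])*.64
print("plate",ray(pts,C,0.012).round(3))
print("wheel",ray(np.array([(232,312)])*.64,C,0.072).round(3))
print("others",ray(np.array([(519,327),(470,402),(538,421),(345,360),(478,212),(565,247)])*.64,C,0.01).round(3))
save(cv2.resize(load("wrist")[0],(640,480)),"w0.png")
E
```

```text
top 25 [315. 181.] [ 0.601 -0.282  0.005]
top 110 [346. 194.] [ 0.559 -0.384  0.005]
top 79 [315. 192.] [ 0.565 -0.282  0.005]
top 111 [346. 232.] [ 0.439 -0.381  0.005]
plate [[ 0.674 -0.103  0.012]
 [ 0.52  -0.115  0.012]
 [ 0.638  0.274  0.012]
 [ 0.449  0.263  0.012]
 [ 0.459  0.167  0.012]]
wheel [[0.516 0.227 0.072]]
others [[ 0.509 -0.336  0.01 ]
 [ 0.358 -0.236  0.01 ]
 [ 0.323 -0.37   0.01 ]
 [ 0.435  0.012  0.01 ]
 [ 0.751 -0.255  0.01 ]
 [ 0.679 -0.437  0.01 ]]
```

View pics/w0.png

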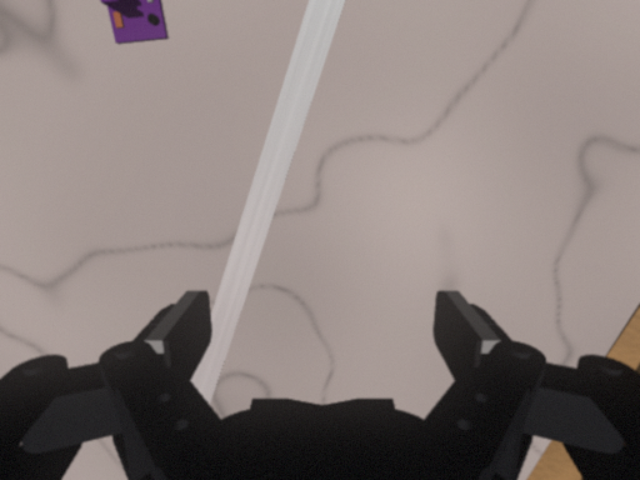

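The wrist view shows only the purple look-alike (135,20) and no further green board. So there are three boards. Moving over the frame.

Emit:
{"api": "jog_arm", "payload": {"steps": [{"delta_rot": [0,0,0],"linear": [0.028,-0.029,-0.005],"grip": 0.0854},{"delta_rot": [0,0,0],"linear": [0.028,-0.029,-0.005],"grip": 0.0854},{"delta_rot": [0,0,0],"linear": [0.028,-0.029,-0.005],"grip": 0.0854},{"delta_rot": [0,0,0],"linear": [0.028,-0.029,-0.005],"grip": 0.0854},{"delta_rot": [0,0,0],"linear": [0.028,-0.029,-0.005],"grip": 0.0854},{"delta_rot": [0,0,0],"linear": [0.028,-0.029,-0.005],"grip": 0.0854},{"delta_rot": [0,0,0],"linear": [0.028,-0.029,-0.005],"grip": 0.0854},{"delta_rot": [0,0,0],"linear": [0.028,-0.029,-0.005],"grip": 0.0854},{"delta_rot": [0,0,0],"linear": [0.028,-0.029,-0.005],"grip": 0.0854},{"delta_rot": [0,0,0],"linear": [0.028,-0.029,-0.005],"grip": 0.0854}]}}

```text
t: 1.15
tool_pos: [0.3776, -0.2179, 0.2813]
tool_rot: [3.094, 0.543, 0.0]
contact_force: [1.5, -0.6, 0.0]
opening: 0.0851
grip_force: 0.0
```

Emit:
{"api": "jog_arm", "payload": {"steps": [{"delta_rot": [0,0,0],"linear": [0.028,-0.029,-0.005],"grip": 0.0854},{"delta_rot": [0,0,0],"linear": [0.028,-0.029,-0.005],"grip": 0.0854},{"delta_rot": [0,0,0],"linear": [0.028,-0.029,-0.005],"grip": 0.0854},{"delta_rot": [0,0,0],"linear": [0.028,-0.029,-0.005],"grip": 0.0854},{"delta_rot": [0,0,0],"linear": [0.028,-0.029,-0.005],"grip": 0.0854},{"delta_rot": [0,0,0],"linear": [0.028,-0.029,-0.005],"grip": 0.0854},{"delta_rot": [0,0,7.5],"linear": [0.028,-0.029,-0.005],"grip": 0.0854},{"delta_rot": [0,0,7.5],"linear": [0.028,-0.029,-0.005],"grip": 0.0854},{"delta_rot": [0,0,0],"linear": [0,0,0],"grip": 0.0854}]}}

```text
t: 2.05
tool_pos: [0.5147, 0.0759, 0.3213]
tool_rot: [-3.137, -0.14, -0.0]
contact_force: [-0.4, 0.1, 0.3]
opening: 0.0852
grip_force: 0.0
```

```bash
python3 - <<'E'
from h import *
o=ctrl.get_obs();print(o["t"],o["tool_pos"],o["tool_rot"],o["q"].round(2))
C=cam("wrist");np.savez("/tmp/w1.npz",*C);print(C[2][0,0])
save(cv2.resize(C[0],(800,600),interpolation=cv2.INTER_CUBIC),"w1.png")
E
```

```text
2.05 [0.51470529 0.07587837 0.3212711 ] [-3.13730462e+00 -1.39717399e-01 -2.27047683e-04] [ 0.   -0.24  1.74  0.    1.64  1.48]
298.5472663079129
```

View pics/w1.png

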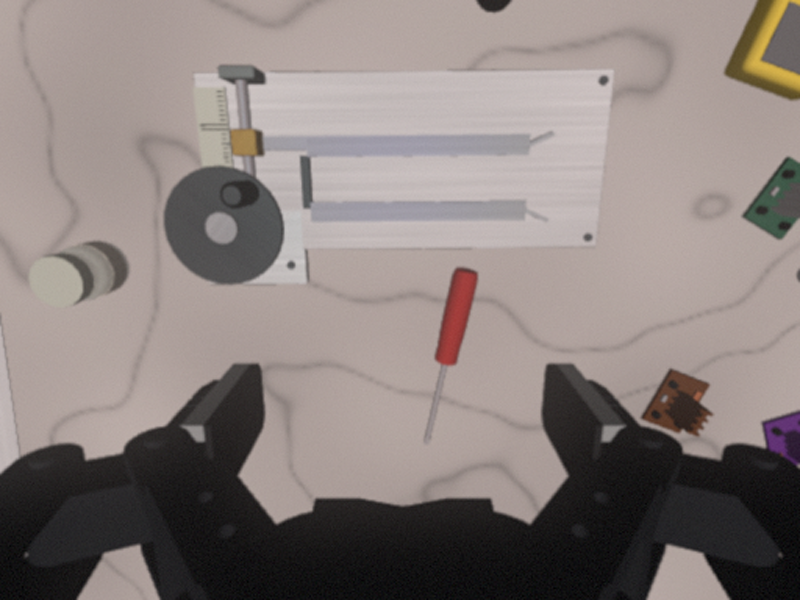

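Frame: plate corners (195,73), (612,70), (598,246); wheel centre (222,228); knob (236,194); pointer/scale near (215,130). Screwdriver at (450,340), clear of the frame.

```bash
python3 - <<'E'
from h import *
C=load("w1");s=.64
P=lambda u,z:ray(np.array([u])*s,C,z)[0]
a,b,c=P((195,73),.012),P((612,70),.012),P((598,246),.012)
for p in(a,b,c):print(p.round(4))
print("ang",np.degrees(np.arctan2(-(a-b)[0],(a-b)[1])),np.degrees(np.arctan2((b-c)[1],(b-c)[0])),np.linalg.norm(a-b),np.linalg.norm(b-c))
w=P((222,228),.072);k=P((230,189),.113);print("wheel",w,"knob",k)
th=np.arctan2(-(a-b)[0],(a-b)[1]);R=np.array([[np.cos(th),-np.sin(th)],[np.sin(th),np.cos(th)]])
o=w[:2]-R@[-.045,.165];print("orig",o)
for n,p in dict(a=a,b=b,c=c,k=k,fl=P((525,200),.025),fl2=P((525,219),.025),ml=P((530,137),.025),ml2=P((530,156),.025)).items():print(n,(R.T@(p[:2]-o)).round(4))
x=C[0][60:120,115:185];save(cv2.resize(x,(700,600),interpolation=cv2.INTER_CUBIC),"c1.png")
E
```

```text
[0.6403 0.2727 0.012 ]
[ 0.6751 -0.095   0.012 ]
[ 0.519  -0.1145  0.012 ]
ang 5.41776305053808 7.087247800401826 0.36939470341092984 0.157332355068495
wheel [0.51446517 0.22879308 0.072     ] knob [0.55076717 0.20715845 0.113     ]
orig [0.57484294 0.06877894]
a [0.0844 0.1968]
b [ 0.0844 -0.1726]
c [-0.0729 -0.1771]
k [-0.0109  0.14  ]
fl [-0.0271 -0.0998]
fl2 [-0.0446 -0.101 ]
ml [ 0.0282 -0.1007]
ml2 [ 0.0119 -0.1018]
```

View pics/c1.png

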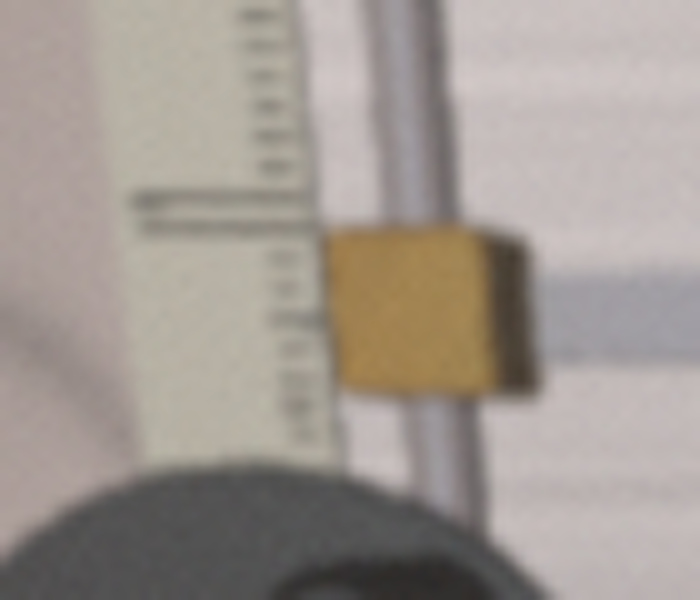

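Crop: loading mark at (210,198), clamping mark at (220,228), pointer at about (318,320). That puts the pointer about 16 mm below the loading mark, and the knob angle of −36° gives a rail position near 3.6 mm. So about 4.1 turns counterclockwise.

Emit:
{"api": "jog_arm", "payload": {"steps": [{"delta_rot": [0,0,0],"linear": [0.0073,-0.0216,0.02],"grip": 0.05},{"delta_rot": [0,0,0],"linear": [0.0073,-0.0216,0.02],"grip": 0.05},{"delta_rot": [0,0,0],"linear": [0.0073,-0.0216,0.02],"grip": 0.05},{"delta_rot": [0,0,0],"linear": [0.0073,-0.0216,0.03],"grip": 0.05},{"delta_rot": [0,0,0],"linear": [0.0073,-0.0216,0.03],"grip": 0.05},{"delta_rot": [0,0,0],"linear": [0.0073,-0.0216,0.03],"grip": 0.05},{"delta_rot": [0,0,0],"linear": [0,0,0],"grip": 0.05}]}}

```text
t: 2.8
tool_pos: [0.5427, 0.2052, 0.1653]
tool_rot: [3.137, 0.138, -0.016]
contact_force: [-0.7, -0.8, -0.4]
opening: 0.0499
grip_force: 0.0
```

```bash
python3 - <<'E'
from h import *
o=ctrl.get_obs();print(o["t"],o["tool_pos"],o["opening"])
C=cam("wrist");np.savez("/tmp/w2.npz",*C)
print(proj([[.5471,.2093,.113],[.515,.228,.072]],C))
save(cv2.resize(C[0],(640,480),interpolation=cv2.INTER_CUBIC),"w2.png")
E
```

```text
2.8 [0.54271784 0.20521324 0.16525566] 0.04994570724272778
[[252.92657012 196.95519744]
 [228.35822565 216.07868152]]
```

View pics/w2.png

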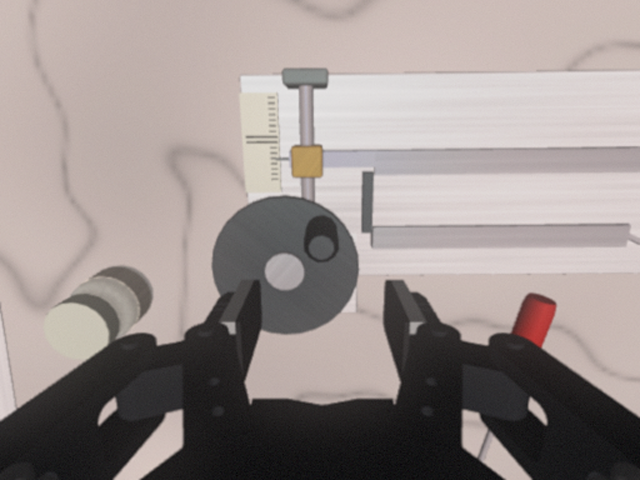

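Knob top at (321,247), wheel hub at (285,271): both match the prediction within 3 mm. The pointer is at (283,159), four ticks below the loading mark. Descending and gripping.

Emit:
{"api": "jog_arm", "payload": {"steps": [{"delta_rot": [0,0,0],"linear": [0.004,-0.001,0.02],"grip": 0.05},{"delta_rot": [0,0,0],"linear": [0,0,0.03],"grip": 0.05},{"delta_rot": [0,0,0],"linear": [0,0,0.02],"grip": 0.05},{"delta_rot": [0,0,0],"linear": [0,0,0.015],"grip": 0.05},{"delta_rot": [0,0,0],"linear": [0,0,0],"grip": 0.05},{"delta_rot": [0,0,0],"linear": [0,0,0],"grip": 0.015},{"delta_rot": [0,0,0],"linear": [0,0,0],"grip": 0.015},{"delta_rot": [0,0,0],"linear": [0,0,0],"grip": 0.015},{"delta_rot": [0,0,0],"linear": [0,0,0],"grip": 0.015},{"delta_rot": [0,0,0],"linear": [0,0,0],"grip": 0.015}], "newtons": 30}}

```text
t: 3.85
tool_pos: [0.5514, 0.2067, 0.0885]
tool_rot: [3.138, 0.135, 0.005]
contact_force: [-1.5, -2.6, 6.0]
opening: 0.0188
grip_force: 30.2
```

Emit:
{"api": "jog_arm", "payload": {"steps": [{"delta_rot": [0,0,0],"linear": [0,0,0],"grip": 0.04},{"delta_rot": [0,0,0],"linear": [0,0,0],"grip": 0.04},{"delta_rot": [0,0,0],"linear": [-0.0045,0.003,0.006],"grip": 0.04},{"delta_rot": [0,0,0],"linear": [0,0,0],"grip": 0.04},{"delta_rot": [0,0,0],"linear": [0,0,0],"grip": 0.04},{"delta_rot": [0,0,0],"linear": [0,0,0],"grip": 0.015},{"delta_rot": [0,0,0],"linear": [0,0,0],"grip": 0.015},{"delta_rot": [0,0,0],"linear": [0,0,0],"grip": 0.015},{"delta_rot": [0,0,0],"linear": [0,0,0],"grip": 0.015},{"delta_rot": [0,0,0],"linear": [0,0,0],"grip": 0.015}], "newtons": 30}}

```text
t: 4.85
tool_pos: [0.5457, 0.2039, 0.0805]
tool_rot: [-3.138, -0.135, 0.0]
contact_force: [-1.7, 3.3, 1.9]
opening: 0.0193
grip_force: 29.5
```

Emit:
{"api": "jog_arm", "payload": {"steps": [{"delta_rot": [0,0,0],"linear": [0.0067,-0.0099,0],"grip": 0.015},{"delta_rot": [0,0,0],"linear": [0.0033,-0.0114,0],"grip": 0.015},{"delta_rot": [0,0,0],"linear": [-0.0004,-0.0119,0],"grip": 0.015},{"delta_rot": [0,0,0],"linear": [-0.0041,-0.0112,0],"grip": 0.015},{"delta_rot": [0,0,0],"linear": [-0.0073,-0.0094,0],"grip": 0.015}]}}

```text
t: 5.35
tool_pos: [0.54, 0.2578, 0.0805]
tool_rot: [3.138, 0.136, 0.004]
contact_force: [0.3, -4.8, 3.5]
opening: 0.0192
grip_force: 29.7
```

Emit:
{"api": "jog_arm", "payload": {"steps": [{"delta_rot": [0,0,0],"linear": [-0.0099,-0.0067,0],"grip": 0.015},{"delta_rot": [0,0,0],"linear": [-0.0114,-0.0033,0],"grip": 0.015},{"delta_rot": [0,0,0],"linear": [-0.0119,0.0004,0],"grip": 0.015},{"delta_rot": [0,0,0],"linear": [-0.0112,0.0041,0],"grip": 0.015},{"delta_rot": [0,0,0],"linear": [-0.0094,0.0073,0],"grip": 0.015}]}}

```text
t: 5.85
tool_pos: [0.4852, 0.2503, 0.0805]
tool_rot: [-3.138, -0.136, -0.002]
contact_force: [6.8, -2.1, -2.1]
opening: 0.0189
grip_force: 29.8
```

Forces are low. Next: a half turn, then full turns.

Emit:
{"api": "jog_arm", "payload": {"steps": [{"delta_rot": [0,0,0],"linear": [-0.0067,0.0099,0],"grip": 0.015},{"delta_rot": [0,0,0],"linear": [-0.0033,0.0114,0],"grip": 0.015},{"delta_rot": [0,0,0],"linear": [0.0004,0.0119,0],"grip": 0.015},{"delta_rot": [0,0,0],"linear": [0.0041,0.0112,0],"grip": 0.015},{"delta_rot": [0,0,0],"linear": [0.0073,0.0094,0],"grip": 0.015},{"delta_rot": [0,0,0],"linear": [0.0099,0.0067,0],"grip": 0.015},{"delta_rot": [0,0,0],"linear": [0.0114,0.0033,0],"grip": 0.015},{"delta_rot": [0,0,0],"linear": [0.0119,-0.0004,0],"grip": 0.015},{"delta_rot": [0,0,0],"linear": [0.0112,-0.0041,0],"grip": 0.015},{"delta_rot": [0,0,0],"linear": [0.0094,-0.0073,0],"grip": 0.015}]}}

```text
t: 6.85
tool_pos: [0.5443, 0.2023, 0.0804]
tool_rot: [3.138, 0.133, -0.007]
contact_force: [-4.6, -1.1, 6.5]
opening: 0.019
grip_force: 30.8
```

Emit:
{"api": "jog_arm", "payload": {"steps": [{"delta_rot": [0,0,0],"linear": [0.0067,-0.0099,0],"grip": 0.015},{"delta_rot": [0,0,0],"linear": [0.0033,-0.0114,0],"grip": 0.015},{"delta_rot": [0,0,0],"linear": [-0.0004,-0.0119,0],"grip": 0.015},{"delta_rot": [0,0,0],"linear": [-0.0041,-0.0112,0],"grip": 0.015},{"delta_rot": [0,0,0],"linear": [-0.0073,-0.0094,0],"grip": 0.015},{"delta_rot": [0,0,0],"linear": [-0.0099,-0.0067,0],"grip": 0.015},{"delta_rot": [0,0,0],"linear": [-0.0114,-0.0033,0],"grip": 0.015},{"delta_rot": [0,0,0],"linear": [-0.0119,0.0004,0],"grip": 0.015},{"delta_rot": [0,0,0],"linear": [-0.0112,0.0041,0],"grip": 0.015},{"delta_rot": [0,0,0],"linear": [-0.0094,0.0073,0],"grip": 0.015}]}}

```text
t: 7.85
tool_pos: [0.4851, 0.2501, 0.0805]
tool_rot: [-3.138, -0.136, -0.002]
contact_force: [7.2, -1.3, 0.7]
opening: 0.0189
grip_force: 30.3
```

Emit:
{"api": "jog_arm", "payload": {"steps": [{"delta_rot": [0,0,0],"linear": [-0.0067,0.0099,0],"grip": 0.015},{"delta_rot": [0,0,0],"linear": [-0.0033,0.0114,0],"grip": 0.015},{"delta_rot": [0,0,0],"linear": [0.0004,0.0119,0],"grip": 0.015},{"delta_rot": [0,0,0],"linear": [0.0041,0.0112,0],"grip": 0.015},{"delta_rot": [0,0,0],"linear": [0.0073,0.0094,0],"grip": 0.015},{"delta_rot": [0,0,0],"linear": [0.0099,0.0067,0],"grip": 0.015},{"delta_rot": [0,0,0],"linear": [0.0114,0.0033,0],"grip": 0.015},{"delta_rot": [0,0,0],"linear": [0.0119,-0.0004,0],"grip": 0.015},{"delta_rot": [0,0,0],"linear": [0.0112,-0.0041,0],"grip": 0.015},{"delta_rot": [0,0,0],"linear": [0.0094,-0.0073,0],"grip": 0.015}]}}

```text
t: 8.85
tool_pos: [0.5442, 0.2022, 0.0804]
tool_rot: [3.138, 0.133, -0.008]
contact_force: [-4.3, -1.0, 7.8]
opening: 0.019
grip_force: 31.1
```

Emit:
{"api": "jog_arm", "payload": {"steps": [{"delta_rot": [0,0,0],"linear": [0.0067,-0.0099,0],"grip": 0.015},{"delta_rot": [0,0,0],"linear": [0.0033,-0.0114,0],"grip": 0.015},{"delta_rot": [0,0,0],"linear": [-0.0004,-0.0119,0],"grip": 0.015},{"delta_rot": [0,0,0],"linear": [-0.0041,-0.0112,0],"grip": 0.015},{"delta_rot": [0,0,0],"linear": [-0.0073,-0.0094,0],"grip": 0.015},{"delta_rot": [0,0,0],"linear": [-0.0099,-0.0067,0],"grip": 0.015},{"delta_rot": [0,0,0],"linear": [-0.0114,-0.0033,0],"grip": 0.015},{"delta_rot": [0,0,0],"linear": [-0.0119,0.0004,0],"grip": 0.015},{"delta_rot": [0,0,0],"linear": [-0.0112,0.0041,0],"grip": 0.015},{"delta_rot": [0,0,0],"linear": [-0.0094,0.0073,0],"grip": 0.015}]}}

```text
t: 9.85
tool_pos: [0.4851, 0.2501, 0.0805]
tool_rot: [-3.138, -0.136, -0.0]
contact_force: [6.2, 0.5, 2.0]
opening: 0.0192
grip_force: 30.7
```

Emit:
{"api": "jog_arm", "payload": {"steps": [{"delta_rot": [0,0,0],"linear": [-0.0067,0.0099,0],"grip": 0.015},{"delta_rot": [0,0,0],"linear": [-0.0033,0.0114,0],"grip": 0.015},{"delta_rot": [0,0,0],"linear": [0.0004,0.0119,0],"grip": 0.015},{"delta_rot": [0,0,0],"linear": [0.0041,0.0112,0],"grip": 0.015},{"delta_rot": [0,0,0],"linear": [0.0073,0.0094,0],"grip": 0.015},{"delta_rot": [0,0,0],"linear": [0.0099,0.0067,0],"grip": 0.015},{"delta_rot": [0,0,0],"linear": [0.0114,0.0033,0],"grip": 0.015},{"delta_rot": [0,0,0],"linear": [0.0119,-0.0004,0],"grip": 0.015},{"delta_rot": [0,0,0],"linear": [0.0112,-0.0041,0],"grip": 0.015},{"delta_rot": [0,0,0],"linear": [0.0094,-0.0073,0],"grip": 0.015}]}}

```text
t: 10.85
tool_pos: [0.5442, 0.2022, 0.0803]
tool_rot: [3.138, 0.133, -0.009]
contact_force: [-7.1, 0.3, 8.5]
opening: 0.0193
grip_force: 31.5
```

Emit:
{"api": "jog_arm", "payload": {"steps": [{"delta_rot": [0,0,0],"linear": [0.0067,-0.0099,0],"grip": 0.015},{"delta_rot": [0,0,0],"linear": [0.0033,-0.0114,0],"grip": 0.015},{"delta_rot": [0,0,0],"linear": [-0.0004,-0.0119,0],"grip": 0.015},{"delta_rot": [0,0,0],"linear": [-0.0041,-0.0112,0],"grip": 0.015},{"delta_rot": [0,0,0],"linear": [-0.0073,-0.0094,0],"grip": 0.015},{"delta_rot": [0,0,0],"linear": [-0.0099,-0.0067,0],"grip": 0.015},{"delta_rot": [0,0,0],"linear": [-0.0114,-0.0033,0],"grip": 0.015},{"delta_rot": [0,0,0],"linear": [-0.0119,0.0004,0],"grip": 0.015},{"delta_rot": [0,0,0],"linear": [-0.0112,0.0041,0],"grip": 0.015},{"delta_rot": [0,0,0],"linear": [-0.0094,0.0073,0],"grip": 0.015}]}}

```text
t: 11.85
tool_pos: [0.4852, 0.2502, 0.0805]
tool_rot: [-3.138, -0.135, -0.0]
contact_force: [5.0, 1.2, 2.7]
opening: 0.0189
grip_force: 30.9
```

Emit:
{"api": "jog_arm", "payload": {"steps": [{"delta_rot": [0,0,0],"linear": [-0.0067,0.0099,0],"grip": 0.015},{"delta_rot": [0,0,0],"linear": [-0.0033,0.0114,0],"grip": 0.015},{"delta_rot": [0,0,0],"linear": [0.0004,0.0119,0],"grip": 0.015},{"delta_rot": [0,0,0],"linear": [0.0041,0.0112,0],"grip": 0.015},{"delta_rot": [0,0,0],"linear": [0.0073,0.0094,0],"grip": 0.015},{"delta_rot": [0,0,0],"linear": [0.0099,0.0067,0],"grip": 0.015},{"delta_rot": [0,0,0],"linear": [0.0114,0.0033,0],"grip": 0.015},{"delta_rot": [0,0,0],"linear": [0.0119,-0.0004,0],"grip": 0.015},{"delta_rot": [0,0,0],"linear": [0.0112,-0.0041,0],"grip": 0.015},{"delta_rot": [0,0,0],"linear": [0.0094,-0.0073,0],"grip": 0.015}]}}

```text
t: 12.85
tool_pos: [0.5443, 0.2023, 0.0804]
tool_rot: [3.138, 0.133, -0.009]
contact_force: [-5.9, 1.3, 9.9]
opening: 0.0192
grip_force: 31.7
```

Emit:
{"api": "jog_arm", "payload": {"steps": [{"delta_rot": [0,0,0],"linear": [0.0067,-0.0099,0],"grip": 0.015},{"delta_rot": [0,0,0],"linear": [0.0033,-0.0114,0],"grip": 0.015},{"delta_rot": [0,0,0],"linear": [0.0003,-0.005,0],"grip": 0.015},{"delta_rot": [0,0,0],"linear": [0,0,0],"grip": 0.015},{"delta_rot": [0,0,0],"linear": [0,0,0],"grip": 0.015},{"delta_rot": [0,0,0],"linear": [0,0,0],"grip": 0.04},{"delta_rot": [0,0,0],"linear": [0,0,0],"grip": 0.04},{"delta_rot": [0,0,0],"linear": [0,0,-0.03],"grip": 0.04},{"delta_rot": [0,0,0],"linear": [0,0,-0.03],"grip": 0.05},{"delta_rot": [0,0,0],"linear": [-0.03,0.03,-0.04],"grip": 0.05}]}}

```text
t: 13.85
tool_pos: [0.5297, 0.2034, 0.1735]
tool_rot: [-3.138, -0.138, 0.006]
contact_force: [0.6, -1.1, 1.7]
opening: 0.0499
grip_force: 0.0
```

```bash
python3 - <<'E'
from h import *
C=cam("wrist");np.savez("/tmp/w3.npz",*C)
o=ctrl.get_obs();print(o["t"],o["tool_pos"],o["tool_rot"])
save(cv2.resize(C[0][20:260,100:420],(800,600),interpolation=cv2.INTER_CUBIC),"w3.png")
E
```

```text
13.9 [0.52953332 0.20045176 0.18090945] [3.13734913 0.13582843 0.00503077]
```

View pics/w3.png

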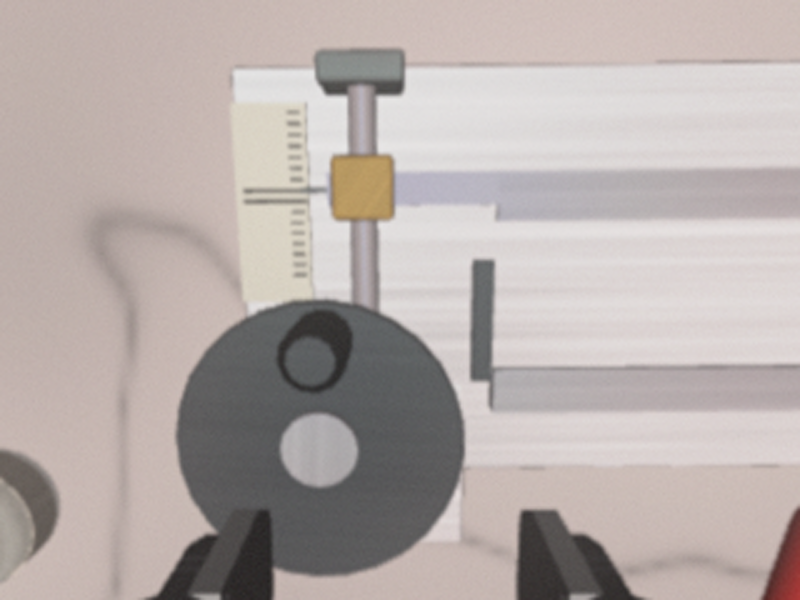

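The pointer (315,190) stands on the upper long mark, the loading mark, with the knob at the wheel's +x side. Next I go look at the boards.

Emit:
{"api": "jog_arm", "payload": {"steps": [{"delta_rot": [0,0,0],"linear": [-0.01,0.04,-0.01],"grip": 0.05},{"delta_rot": [0,0,0],"linear": [-0.01,0.04,-0.01],"grip": 0.05},{"delta_rot": [0,0,0],"linear": [-0.01,0.04,-0.01],"grip": 0.05},{"delta_rot": [0,0,0],"linear": [-0.01,0.04,-0.01],"grip": 0.05},{"delta_rot": [0,0,0],"linear": [-0.01,0.04,-0.01],"grip": 0.05},{"delta_rot": [0,0,0],"linear": [-0.01,0.04,-0.01],"grip": 0.05},{"delta_rot": [0,0,0],"linear": [-0.01,0.04,-0.01],"grip": 0.05},{"delta_rot": [0,0,0],"linear": [-0.01,0.04,-0.01],"grip": 0.05},{"delta_rot": [0,0,0],"linear": [-0.01,0.04,-0.01],"grip": 0.05},{"delta_rot": [0,0,0],"linear": [-0.01,0.04,-0.01],"grip": 0.05}]}}

```text
t: 14.9
tool_pos: [0.4636, -0.2055, 0.2737]
tool_rot: [-3.137, -0.135, 0.003]
contact_force: [-0.1, -0.1, 0.5]
opening: 0.0498
grip_force: 0.0
```

Emit:
{"api": "jog_arm", "payload": {"steps": [{"delta_rot": [0,0,0],"linear": [-0.01,0.04,0],"grip": 0.05},{"delta_rot": [0,0,0],"linear": [-0.01,0.04,0],"grip": 0.05},{"delta_rot": [0,0,0],"linear": [-0.01,0.04,0],"grip": 0.05},{"delta_rot": [0,0,0],"linear": [0,0,0],"grip": 0.05},{"delta_rot": [0,0,0],"linear": [0,0,0],"grip": 0.05}]}}

```text
t: 15.4
tool_pos: [0.4446, -0.3265, 0.2731]
tool_rot: [-3.136, -0.132, 0.003]
contact_force: [-0.1, -0.1, -0.6]
opening: 0.0503
grip_force: 0.0
```

```bash
python3 - <<'E'
from h import *
C=cam("wrist");np.savez("/tmp/w4.npz",*C)
o=ctrl.get_obs();print(o["t"],o["tool_pos"],o["tool_rot"])
save(cv2.resize(C[0],(800,600),interpolation=cv2.INTER_CUBIC),"w4.png")
D=load("w3");f=lambda u,z:ray(np.array(u)/2.5+[100,20],D,z)
for u,z in(([(235,67),(655,62)],.012),([(496,219),(800,218)],.025),([(492,367),(800,366)],.025)):
    p=f(u,z);d=p[0]-p[1];print(p.round(4).tolist(),np.degrees(np.arctan2(-d[0],d[1])))
print("hub",f([(319,450)],.072))
E
```

```text
15.45 [ 0.44502672 -0.32581727  0.27345869] [-3.13632394e+00 -1.34579242e-01  2.19804381e-03]
[[0.641, 0.2733, 0.012], [0.6563, 0.1177, 0.012]] 5.586561905791158
[[0.5953, 0.1712, 0.025], [0.6054, 0.0577, 0.025]] 5.0763432688759975
[[0.5387, 0.1658, 0.025], [0.5497, 0.0444, 0.025]] 5.171806408343254
hub [[0.51400989 0.22854588 0.072     ]]
```

View pics/w4.png

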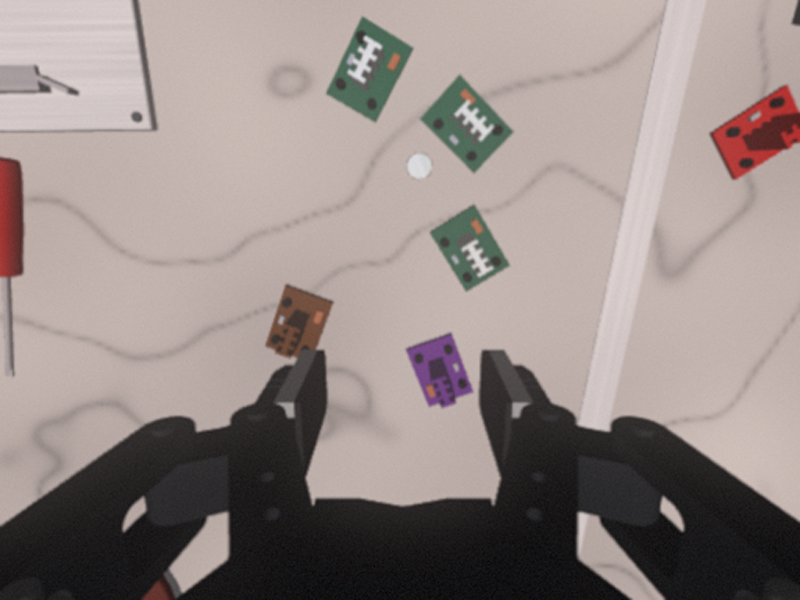

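Green boards at (369,69), (467,123), (470,248), each with a silver heatsink; dial knob (419,166). Look-alikes brown (300,322), purple (440,370) and red (765,135) are rejected by colour.

```bash
cat >> h.py <<'E'
def rep(tgt,zt,psi=None):
    """tool-frame move from the present pose to world xy tgt, height zt; psi: wanted tool-x heading deg (mod 180)"""
    o=ctrl.get_obs();R=Ro.from_rotvec(o["tool_rot"]).as_matrix()
    h=np.degrees(np.arctan2(R[1,0],R[0,0]))
    d=R.T@(np.array([*tgt,zt])-o["tool_pos"])
    s="" if psi is None else " turn tool z %.1f (q6 %.2f)"%(-((psi-h+90)%180-90),o["q"][5])
    print("heading %.2f"%h,"linear",d.round(4),s)
E
python3 - <<'E'
from h import *
C=load("w4")
Q=dict(A=[(362,16),(412,46),(376,122),(327,94)],B=[(460,75),(512,131),(475,171),(421,118)],C=[(474,205),(509,264),(467,291),(431,233)])
for n,q in Q.items():
    p=ray(np.array(q)*.64,C,.005)[:,:2]
    e=[np.linalg.norm(p[i]-p[(i+1)%4]) for i in range(4)]
    i=0 if e[0]+e[2]>e[1]+e[3] else 1
    d=(p[i]-p[i+1])-(p[i+2]-p[(i+3)%4]);psi=np.degrees(np.arctan2(d[1],d[0]))
    c=p.mean(0);print(n,c.round(4),np.array(e).round(4),"psi %.1f"%psi)
    rep(c,.10,psi)
print("dial",ray(np.array([(419,166)])*.64,C,.012))
E
```

```text
A [ 0.5789 -0.2868] [0.0446 0.064  0.0451 0.0639] psi -22.9
heading 4.91 linear [ 0.137  -0.027   0.1733]  turn tool z 27.8 (q6 0.72)
B [ 0.5448 -0.3705] [0.0619 0.0436 0.0629 0.045 ] psi 51.7
heading 4.91 linear [0.0958 0.0535 0.1732]  turn tool z -46.8 (q6 0.72)
C [ 0.4413 -0.386 ] [0.0622 0.0446 0.0629 0.0442] psi 37.3
heading 4.91 linear [-0.0087  0.0601  0.1733]  turn tool z -32.4 (q6 0.72)
dial [[ 0.5084371  -0.33359719  0.012     ]]
```

Emit:
{"api": "jog_arm", "payload": {"steps": [{"delta_rot": [0,0,0],"linear": [0.0343,-0.0068,0.033],"grip": 0.05},{"delta_rot": [0,0,0],"linear": [0.0343,-0.0068,0.033],"grip": 0.05},{"delta_rot": [0,0,0],"linear": [0.0343,-0.0068,0.033],"grip": 0.05},{"delta_rot": [0,0,0],"linear": [0.0343,-0.0068,0.033],"grip": 0.05},{"delta_rot": [0,0,7],"linear": [0,0,0],"grip": 0.05},{"delta_rot": [0,0,7],"linear": [0,0,0],"grip": 0.05},{"delta_rot": [0,0,7],"linear": [0,0,0],"grip": 0.05},{"delta_rot": [0,0,6.8],"linear": [0,0,0],"grip": 0.05},{"delta_rot": [0,0,0],"linear": [0,0,0],"grip": 0.05},{"delta_rot": [0,0,0],"linear": [0,0,0],"grip": 0.05}]}}

```text
t: 16.45
tool_pos: [0.58, -0.2864, 0.1426]
tool_rot: [-3.08, 0.617, 0.0]
contact_force: [-0.9, 1.0, -0.2]
opening: 0.0504
grip_force: 0.0
```

```bash
python3 - <<'E'
from h import *
rep((.5789,-.2868),.016,-22.9)
C=cam("wrist");np.savez("/tmp/w5.npz",*C)
o=ctrl.get_obs();print(o["t"],o["tool_pos"])
for a,c,l in blobs(cv2.morphologyEx(green(C[0]),cv2.MORPH_CLOSE,np.ones((5,5))),150):
    print(a,c,ray(c,C,.005)[0][:2])
print(proj([.5789,-.2868,.005],C))
save(cv2.resize(C[0],(640,480),interpolation=cv2.INTER_CUBIC),"w5.png")
E
```

```text
heading -22.64 linear [-0.0008  0.0008  0.1266]  turn tool z 0.3 (q6 1.39)
16.5 [ 0.57990256 -0.28667765  0.1425839 ]
697 [389.07747489 254.36011478] [ 0.44977568 -0.37942148]
[[258.66901584 176.10683833]]
```

View pics/w5.png

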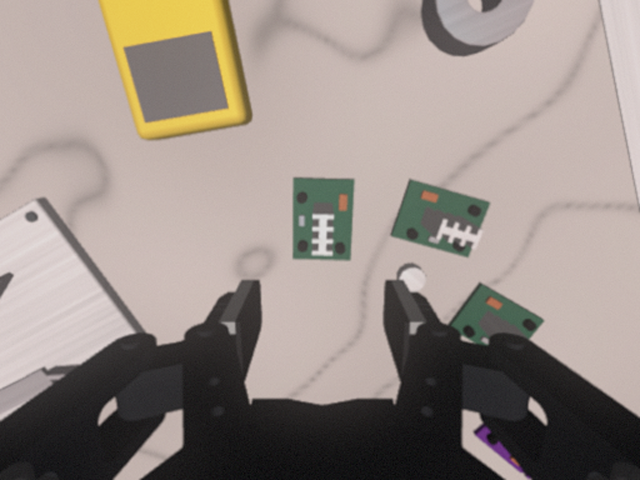

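Board A is upright at (323,219), squarely aligned with the fingers. The prediction was (323,220). Descending and gripping.

Emit:
{"api": "jog_arm", "payload": {"steps": [{"delta_rot": [0,0,0],"linear": [0,0,0.04],"grip": 0.05},{"delta_rot": [0,0,0],"linear": [0,0,0.04],"grip": 0.05},{"delta_rot": [0,0,0],"linear": [0,0,0.03],"grip": 0.05},{"delta_rot": [0,0,0],"linear": [0,0,0.016],"grip": 0.05},{"delta_rot": [0,0,0],"linear": [0,0,0],"grip": 0.05},{"delta_rot": [0,0,0],"linear": [0,0,0],"grip": 0.005},{"delta_rot": [0,0,0],"linear": [0,0,0],"grip": 0.005},{"delta_rot": [0,0,0],"linear": [0,0,0],"grip": 0.005},{"delta_rot": [0,0,0],"linear": [0,0,0],"grip": 0.005},{"delta_rot": [0,0,0],"linear": [0,0,0],"grip": 0.005}], "newtons": 45}}

```text
t: 17.5
tool_pos: [0.5816, -0.2889, 0.0194]
tool_rot: [3.078, -0.622, 0.007]
contact_force: [-0.6, 0.7, 6.2]
opening: 0.0128
grip_force: 44.8
```

Emit:
{"api": "jog_arm", "payload": {"steps": [{"delta_rot": [0,0,0],"linear": [0,0,-0.02],"grip": 0.005},{"delta_rot": [0,0,0],"linear": [0,0,-0.02],"grip": 0.005},{"delta_rot": [0,0,-7],"linear": [0,0,0],"grip": 0.005},{"delta_rot": [0,0,-7],"linear": [0,0,0],"grip": 0.005},{"delta_rot": [0,0,-7],"linear": [0,0,0],"grip": 0.005},{"delta_rot": [0,0,-7],"linear": [0,0,0],"grip": 0.005},{"delta_rot": [0,0,0],"linear": [0,0,0],"grip": 0.005},{"delta_rot": [0,0,0],"linear": [0,0,0],"grip": 0.005}]}}

```text
t: 18.3
tool_pos: [0.5797, -0.2877, 0.0566]
tool_rot: [-3.139, -0.137, 0.0]
contact_force: [0.3, 0.5, -1.4]
opening: 0.0133
grip_force: 43.9
```

```bash
cat >> h.py <<'E'
TH=np.radians(5.25);FR=np.array([[np.cos(TH),-np.sin(TH)],[np.sin(TH),np.cos(TH)]]);FO=np.array([.5755,.0685])
def F(x,y): return FO+FR@[x,y]
E
python3 - <<'E'
from h import *
o=ctrl.get_obs();print(o["t"],o["tool_pos"],o["opening"],(FR.T@(o["tool_pos"][:2]-FO)).round(4))
rep(F(0,-.150),.05,5.25)
rep(F(0,.06),.03,5.25)
E
```

```text
18.3 [ 0.57971098 -0.28770569  0.05660345] 0.013266492164838517 [-0.0284 -0.3551]
heading 4.98 linear [ 0.0274 -0.2052  0.0066]  turn tool z -0.3 (q6 0.91)
heading 4.98 linear [ 0.0265 -0.4152  0.0266]  turn tool z -0.3 (q6 0.91)
```

Emit:
{"api": "jog_arm", "payload": {"steps": [{"delta_rot": [0,0,0],"linear": [0.0055,-0.041,0],"grip": 0.005},{"delta_rot": [0,0,0],"linear": [0.0055,-0.041,0],"grip": 0.005},{"delta_rot": [0,0,0],"linear": [0.0055,-0.041,0],"grip": 0.005},{"delta_rot": [0,0,0],"linear": [0.0055,-0.041,0],"grip": 0.005},{"delta_rot": [0,0,0],"linear": [0.0055,-0.041,0],"grip": 0.005},{"delta_rot": [0,0,0],"linear": [0,0,0.006],"grip": 0.005},{"delta_rot": [0,0,0],"linear": [0,0,0],"grip": 0.005}]}}

```text
t: 19.0
tool_pos: [0.5883, -0.0802, 0.0498]
tool_rot: [-3.138, -0.142, 0.002]
contact_force: [0.2, -0.3, -0.8]
opening: 0.0136
grip_force: 44.2
```

```bash
python3 - <<'E'
from h import *
o=ctrl.get_obs();print(o["t"],o["tool_pos"],o["opening"],(FR.T@(o["tool_pos"][:2]-FO)).round(4))
C=cam("wrist");np.savez("/tmp/w6.npz",*C)
p=o["tool_pos"];
for x,y in((.032,.023),(.032,-.023),(.0,.023),(0,-.023)): print((x,y),proj([*(p[:2]+FR@[x,y]),p[2]-.0145],C)[0]*1.25)
print("mouth",proj([*F(-.0285,-.1),.025],C)*1.25,proj([*F(.0285,-.1),.025],C)*1.25)
save(cv2.resize(C[0],(640,480),interpolation=cv2.INTER_CUBIC),"w6.png")
E
```

```text
19.0 [ 0.58828457 -0.08019186  0.04980847] 0.013645184554204043 [-0.0009 -0.1492]
(0.032, 0.023) [269.71893466 213.37575933]
(0.032, -0.023) [376.59105587 213.15041267]
(0.0, 0.023) [272.51169121 282.36058906]
(0, -0.023) [373.98820129 282.16243405]
mouth [[224.63745782 325.68545006]] [[215.75089528 214.18327268]]
```

View pics/w6.png

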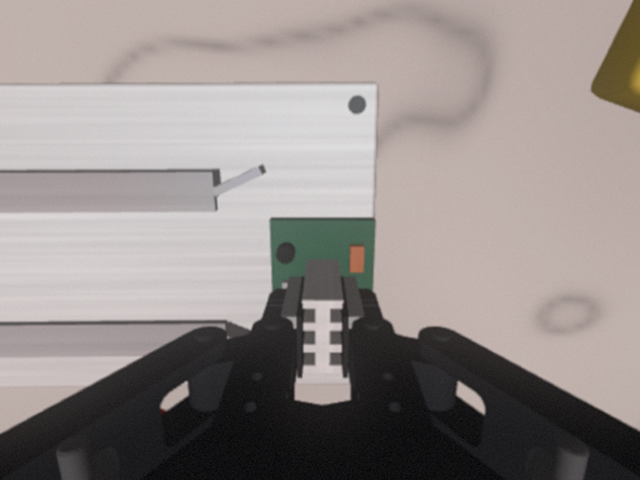

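The board's front edge is at (322,218), which puts the board 2.5 mm behind the TCP. The channel's lips at (218,211) and (226,322) put its centre about 1.5 mm further +x than modelled. So I shift +5 mm in x, lower, and slide.

Emit:
{"api": "jog_arm", "payload": {"steps": [{"delta_rot": [0,0,0],"linear": [0.005,0,0.005],"grip": 0.005},{"delta_rot": [0,0,0],"linear": [0,0,0.007],"grip": 0.005},{"delta_rot": [0,0,0],"linear": [0,0,0.005],"grip": 0.005},{"delta_rot": [0,0,0],"linear": [0,0,0],"grip": 0.005},{"delta_rot": [0,0,0],"linear": [0,-0.015,0],"grip": 0.005},{"delta_rot": [0,0,0],"linear": [0,-0.015,0],"grip": 0.005},{"delta_rot": [0,0,0],"linear": [0,-0.015,0],"grip": 0.005},{"delta_rot": [0,0,0],"linear": [0,-0.015,0],"grip": 0.005}]}}

```text
t: 19.85
tool_pos: [0.5884, -0.0191, 0.0339]
tool_rot: [-3.138, -0.142, -0.001]
contact_force: [0.4, 0.7, -1.4]
opening: 0.0131
grip_force: 44.3
```

Emit:
{"api": "jog_arm", "payload": {"steps": [{"delta_rot": [0,0,0],"linear": [0,-0.015,0],"grip": 0.005},{"delta_rot": [0,0,0],"linear": [0,-0.015,0],"grip": 0.005},{"delta_rot": [0,0,0],"linear": [0,-0.015,0],"grip": 0.005}]}}

```text
t: 20.15
tool_pos: [0.5844, 0.0254, 0.0337]
tool_rot: [3.138, 0.141, 0.0]
contact_force: [-0.3, 0.7, -1.1]
opening: 0.0132
grip_force: 44.3
```

```bash
python3 - <<'E'
from h import *
o=ctrl.get_obs();print(o["t"],o["tool_pos"],o["opening"],o["contact_force"],o["wrist_torque"],(FR.T@(o["tool_pos"][:2]-FO)).round(4))
C=cam("wrist");np.savez("/tmp/w7.npz",*C)
save(cv2.resize(C[0],(640,480),interpolation=cv2.INTER_CUBIC),"w7.png")
rep(F(.004,.06),.033,5.25)
E
```

```text
20.15 [0.58436818 0.0253941  0.03368326] 0.013178721164270045 [-0.28082953  0.74569019 -1.07190086] [-0.03972137  0.01174404 -0.01748904] [ 0.0049 -0.0437]
heading 5.22 linear [-0.0008 -0.1018  0.0007]  turn tool z -0.0 (q6 1.40)
```

View pics/w7.png

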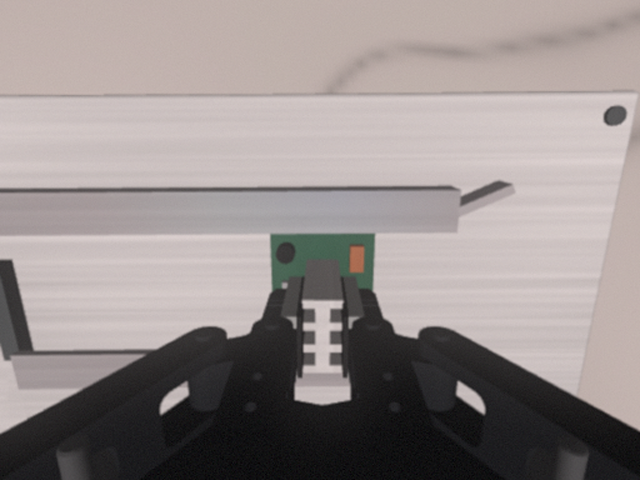

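The board has slid under the lip at (322,233) with no contact force. Pushing on to y = +60 mm, then release.

Emit:
{"api": "jog_arm", "payload": {"steps": [{"delta_rot": [0,0,0],"linear": [0,-0.017,0],"grip": 0.005},{"delta_rot": [0,0,0],"linear": [0,-0.017,0],"grip": 0.005},{"delta_rot": [0,0,0],"linear": [0,-0.017,0],"grip": 0.005},{"delta_rot": [0,0,0],"linear": [0,-0.017,0],"grip": 0.005},{"delta_rot": [0,0,0],"linear": [0,-0.017,0],"grip": 0.005},{"delta_rot": [0,0,0],"linear": [0,-0.017,0],"grip": 0.005},{"delta_rot": [0,0,0],"linear": [0,0,0.001],"grip": 0.005},{"delta_rot": [0,0,0],"linear": [0,0,0.001],"grip": 0.005}]}}

```text
t: 21.0
tool_pos: [0.5754, 0.1261, 0.0316]
tool_rot: [3.138, 0.142, 0.0]
contact_force: [0.2, 0.6, -0.9]
opening: 0.0131
grip_force: 44.3
```

Emit:
{"api": "jog_arm", "payload": {"steps": [{"delta_rot": [0,0,0],"linear": [0,0,0],"grip": 0.035},{"delta_rot": [0,0,0],"linear": [0,0,0],"grip": 0.035},{"delta_rot": [0,0,0],"linear": [0,0,0],"grip": 0.035},{"delta_rot": [0,0,0],"linear": [0,0,-0.03],"grip": 0.035},{"delta_rot": [0,0,0],"linear": [0,0,-0.04],"grip": 0.035},{"delta_rot": [0,0,0],"linear": [0,0.02,-0.04],"grip": 0.035},{"delta_rot": [0,0,0],"linear": [0,0.04,-0.03],"grip": 0.035},{"delta_rot": [0,0,0],"linear": [0,0.04,-0.02],"grip": 0.035}]}}

```text
t: 21.8
tool_pos: [0.5856, 0.0248, 0.1954]
tool_rot: [3.138, 0.142, 0.008]
contact_force: [0.5, -0.5, 0.2]
opening: 0.0345
grip_force: 0.0
```

```bash
python3 - <<'E'
from h import *
o=ctrl.get_obs();print(o["t"],o["tool_pos"])
C=cam("top");np.savez("/tmp/t2.npz",*C)
for a,c,l in blobs(cv2.morphologyEx(green(C[0]),cv2.MORPH_CLOSE,np.ones((3,3)))):
    p=ray(c,C,.005)[0][:2];print(a,c.round(),p.round(3),(FR.T@(p-FO)).round(3))
rep((.48,-.36),.22)
E
```

```text
21.8 [0.58559265 0.02482501 0.19544623]
106 [341. 199.] [ 0.542 -0.366] [-0.073 -0.43 ]
106 [346. 232.] [ 0.44  -0.381] [-0.176 -0.435]
heading 4.91 linear [-0.1395  0.3684 -0.0202]
```

Emit:
{"api": "jog_arm", "payload": {"steps": [{"delta_rot": [0,0,0],"linear": [-0.0075,0.0385,0.005],"grip": 0.035},{"delta_rot": [0,0,0],"linear": [-0.0075,0.0385,0.005],"grip": 0.035},{"delta_rot": [0,0,0],"linear": [-0.0075,0.0385,0.005],"grip": 0.035},{"delta_rot": [0,0,0],"linear": [-0.0075,0.0385,0.005],"grip": 0.035},{"delta_rot": [0,0,0],"linear": [-0.0075,0.0385,0.005],"grip": 0.035},{"delta_rot": [0,0,0],"linear": [-0.0075,0.0385,0.005],"grip": 0.035},{"delta_rot": [0,0,0],"linear": [-0.0075,0.0385,0.005],"grip": 0.035},{"delta_rot": [0,0,0],"linear": [-0.0075,0.0385,0.005],"grip": 0.035},{"delta_rot": [0,0,0],"linear": [-0.0075,0.0385,0.005],"grip": 0.035},{"delta_rot": [0,0,0],"linear": [-0.0075,0.0385,0.005],"grip": 0.035}]}}

```text
t: 22.85
tool_pos: [0.5435, -0.3661, 0.1413]
tool_rot: [-3.138, -0.139, -0.0]
contact_force: [1.1, -0.6, 0.3]
opening: 0.0346
grip_force: 0.0
```

Emit:
{"api": "jog_arm", "payload": {"steps": [{"delta_rot": [0,0,-7.8],"linear": [0,0,0],"grip": 0.035},{"delta_rot": [0,0,-7.8],"linear": [0,0,0],"grip": 0.035},{"delta_rot": [0,0,-7.8],"linear": [0,0,0],"grip": 0.035},{"delta_rot": [0,0,-7.8],"linear": [0,0,0],"grip": 0.035},{"delta_rot": [0,0,-7.8],"linear": [0,0,0],"grip": 0.035},{"delta_rot": [0,0,-7.8],"linear": [0,0,0],"grip": 0.035},{"delta_rot": [0,0,0],"linear": [0,0,0],"grip": 0.035},{"delta_rot": [0,0,0],"linear": [0,0,0],"grip": 0.035}]}}

```text
t: 23.65
tool_pos: [0.5439, -0.3644, 0.1415]
tool_rot: [-2.827, -1.371, 0.0]
contact_force: [0.7, -0.1, -1.1]
opening: 0.0344
grip_force: 0.0
```

```bash
cat >> h.py <<'E'
def board(C,guess):
    """fill the green blob nearest the guess; min-area box -> centre, heading"""
    m=cv2.morphologyEx(green(C[0]),cv2.MORPH_CLOSE,np.ones((13,13)))
    g=proj([*guess,.005],C)[0]
    a,c,l=min(blobs(m,200),key=lambda b:np.linalg.norm(b[1]-g))
    q=cv2.boxPoints(cv2.minAreaRect(cv2.findContours(l.astype(np.uint8),0,2)[0][0]))
    p=ray(q,C,.005)[:,:2];e=[np.linalg.norm(p[i]-p[(i+1)%4]) for i in range(4)]
    i=0 if e[0]+e[2]>e[1]+e[3] else 1
    d=(p[i]-p[i+1])-(p[i+2]-p[(i+3)%4])
    print("board",p.mean(0).round(4),np.array(e).round(4),"psi %.1f"%np.degrees(np.arctan2(d[1],d[0])),"px",q.mean(0).round(),"guess px",g.round())
E
python3 - <<'E'
from h import *
rep((.5448,-.3705),.017,51.7)
C=cam("wrist");board(C,(.5448,-.3705))
E
```

```text
heading 51.74 linear [-0.0042  0.0045  0.1245]  turn tool z 0.0 (q6 -0.04)Traceback (most recent call last):
  File "<stdin>", line 3, in <module>
  File "h.py", line 44, in board
    a,c,l=min(blobs(m,200),key=lambda b:np.linalg.norm(b[1]-g))
          ~~~^^^^^^^^^^^^^^^^^^^^^^^^^^^^^^^^^^^^^^^^^^^^^^^^^^
ValueError: min() iterable argument is empty
```

```bash
sed -i 's/(60,70,30),(95,255,200)/(55,50,25),(95,255,200)/' h.py; python3 - <<'E'
from h import *
C=cam("wrist");np.savez("/tmp/w8.npz",*C)
g=proj([.5448,-.3705,.005],C)[0].astype(int);print(g)
hs=cv2.cvtColor(C[0],cv2.COLOR_RGB2HSV);print(hs[g[1]-36:g[1]+40:6,g[0]-18].tolist())
print([(a,c.round()) for a,c,l in blobs(green(C[0]),100)])
board(C,(.5448,-.3705))
E
```

```text
[263 180]
[[8, 23, 176], [70, 61, 109], [70, 62, 107], [6, 19, 68], [69, 63, 105], [68, 60, 110], [30, 2, 165], [70, 48, 112], [72, 63, 105], [30, 8, 62], [48, 18, 71], [67, 42, 110], [11, 27, 192]]
[(np.int32(1619), array([263., 173.])), (np.int32(502), array([185., 236.]))]
board [ 0.5452 -0.3697] [0.0431 0.0616 0.0456 0.0616] psi 52.0 px [263. 179.] guess px [263. 181.]
```

Emit:
{"api": "jog_arm", "payload": {"steps": [{"delta_rot": [0,0,0],"linear": [-0.005,0.0043,0.03],"grip": 0.035},{"delta_rot": [0,0,0],"linear": [0,0,0.04],"grip": 0.035},{"delta_rot": [0,0,0],"linear": [0,0,0.035],"grip": 0.035},{"delta_rot": [0,0,0],"linear": [0,0,0.02],"grip": 0.035},{"delta_rot": [0,0,0],"linear": [0,0,0],"grip": 0.035},{"delta_rot": [0,0,0],"linear": [0,0,0],"grip": 0.005},{"delta_rot": [0,0,0],"linear": [0,0,0],"grip": 0.005},{"delta_rot": [0,0,0],"linear": [0,0,0],"grip": 0.005},{"delta_rot": [0,0,0],"linear": [0,0,0],"grip": 0.005}], "newtons": 45}}

```text
t: 24.65
tool_pos: [0.5452, -0.3716, 0.0183]
tool_rot: [2.822, 1.374, 0.002]
contact_force: [0.1, -0.8, 1.7]
opening: 0.0129
grip_force: 47.0
```

Emit:
{"api": "jog_arm", "payload": {"steps": [{"delta_rot": [0,0,0],"linear": [0,0,-0.02],"grip": 0.005},{"delta_rot": [0,0,0],"linear": [0,0,-0.02],"grip": 0.005},{"delta_rot": [0,0,7.8],"linear": [0,0,0],"grip": 0.005},{"delta_rot": [0,0,7.8],"linear": [0,0,0],"grip": 0.005},{"delta_rot": [0,0,7.8],"linear": [0,0,0],"grip": 0.005},{"delta_rot": [0,0,7.8],"linear": [0,0,0],"grip": 0.005},{"delta_rot": [0,0,7.8],"linear": [0,0,0],"grip": 0.005},{"delta_rot": [0,0,7.5],"linear": [0,0,0],"grip": 0.005},{"delta_rot": [0,0,0],"linear": [0,0,0],"grip": 0.005},{"delta_rot": [0,0,0],"linear": [0,0,0],"grip": 0.005}]}}

```text
t: 25.65
tool_pos: [0.5444, -0.3709, 0.0569]
tool_rot: [3.138, 0.153, 0.0]
contact_force: [-0.7, -0.1, -1.3]
opening: 0.0136
grip_force: 46.5
```

```bash
python3 - <<'E'
from h import *
o=ctrl.get_obs();print(o["t"],o["tool_pos"],o["opening"])
rep(F(.0025,-.15),.05,5.25)
E
```

```text
25.65 [ 0.54440509 -0.3709022   0.05691413] 0.013587406317577853
heading 5.58 linear [ 0.0753 -0.2843  0.0069]  turn tool z 0.3 (q6 0.76)
```

Emit:
{"api": "jog_arm", "payload": {"steps": [{"delta_rot": [0,0,0],"linear": [0.0107,-0.0406,0],"grip": 0.005},{"delta_rot": [0,0,0],"linear": [0.0107,-0.0406,0],"grip": 0.005},{"delta_rot": [0,0,0],"linear": [0.0107,-0.0406,0],"grip": 0.005},{"delta_rot": [0,0,0],"linear": [0.0107,-0.0406,0],"grip": 0.005},{"delta_rot": [0,0,0],"linear": [0.0107,-0.0406,0],"grip": 0.005},{"delta_rot": [0,0,0],"linear": [0.0107,-0.0406,0],"grip": 0.005},{"delta_rot": [0,0,0.3],"linear": [0.0107,-0.0406,0],"grip": 0.005},{"delta_rot": [0,0,0],"linear": [0,0,0.006],"grip": 0.005},{"delta_rot": [0,0,0],"linear": [0,0,0],"grip": 0.005},{"delta_rot": [0,0,0],"linear": [0,0,0],"grip": 0.005}]}}

```text
t: 26.65
tool_pos: [0.5918, -0.0816, 0.0505]
tool_rot: [3.138, 0.141, -0.001]
contact_force: [-0.3, -0.2, -2.1]
opening: 0.0127
grip_force: 46.5
```

```bash
cat >> h.py <<'E'
def held(C,under):
    """front edge of the held board against where it should be; under = TCP z minus underside"""
    o=ctrl.get_obs();p=o["tool_pos"];m=green(C[0])
    a,c,l=max(blobs(cv2.morphologyEx(m,cv2.MORPH_CLOSE,np.ones((3,3))),100),key=lambda b:b[0])
    ys,xs=np.where(l);cols=[int(v) for v in np.quantile(xs,[.1,.3,.7,.9])]
    e=np.array([(u,ys[xs==u].min()) for u in cols]);w=ray(e,C,p[2]-under+.005)[:,:2]
    f=(w-FO)@FR;t=FR.T@(p[:2]-FO)
    d=np.polyfit(f[:,1],f[:,0],1)
    print("t",o["t"],"tcp z %.4f grip %.4f"%(p[2],o["opening"]),"TCP frame",t.round(4),"front edge frame x",f[:,0].round(4),"board x %.4f"%(f[:,0].mean()-.032),"tilt deg %.2f"%-np.degrees(d[0]))
    ex=ray([[xs.min(),c[1]],[xs.max(),c[1]]],C,p[2]-under+.005)[:,:2];print("y edges",((ex-FO)@FR)[:,1].round(4))
E
python3 - <<'E'
from h import *
C=load("w6") 
C=cam("wrist");np.savez("/tmp/w9.npz",*C)
held(C,.0183);rep(F(.0025,-.15),.05,5.25)
E
```

```text
t 26.7 tcp z 0.0507 grip 0.0133 TCP frame [ 0.0026 -0.1513] front edge frame x [0.0352 0.0352 0.0352 0.0351] board x 0.0032 tilt deg -0.15
y edges [-0.1278 -0.173 ]
heading 5.09 linear [-0.0001 -0.0013  0.0007]  turn tool z -0.2 (q6 1.22)
```

Emit:
{"api": "jog_arm", "payload": {"steps": [{"delta_rot": [0,0,-0.2],"linear": [-0.001,0,0.006],"grip": 0.005},{"delta_rot": [0,0,0],"linear": [0,0,0.007],"grip": 0.005},{"delta_rot": [0,0,0],"linear": [0,0,0.0057],"grip": 0.005},{"delta_rot": [0,0,0],"linear": [0,0,0],"grip": 0.005},{"delta_rot": [0,0,0],"linear": [0,-0.0157,0],"grip": 0.005},{"delta_rot": [0,0,0],"linear": [0,-0.0157,0],"grip": 0.005},{"delta_rot": [0,0,0],"linear": [0,-0.0157,0],"grip": 0.005},{"delta_rot": [0,0,0],"linear": [0,-0.0157,0],"grip": 0.005},{"delta_rot": [0,0,0],"linear": [0,0,0],"grip": 0.005}]}}

```text
t: 27.6
tool_pos: [0.5847, -0.0157, 0.0318]
tool_rot: [-3.137, -0.151, 0.001]
contact_force: [0.0, -0.2, -0.8]
opening: 0.0136
grip_force: 46.5
```

Emit:
{"api": "jog_arm", "payload": {"steps": [{"delta_rot": [0,0,0],"linear": [0,-0.0157,0],"grip": 0.005},{"delta_rot": [0,0,0],"linear": [0,-0.0157,0],"grip": 0.005},{"delta_rot": [0,0,0],"linear": [0,-0.0157,0],"grip": 0.005},{"delta_rot": [0,0,0],"linear": [0,-0.0157,0],"grip": 0.005},{"delta_rot": [0,0,0],"linear": [0,-0.0157,0],"grip": 0.005},{"delta_rot": [0,0,0],"linear": [0,-0.0157,0],"grip": 0.005},{"delta_rot": [0,0,0],"linear": [0,0,0],"grip": 0.005}]}}

```text
t: 28.3
tool_pos: [0.5761, 0.0775, 0.0318]
tool_rot: [-3.138, -0.15, 0.0]
contact_force: [-0.0, -0.6, -2.4]
opening: 0.0129
grip_force: 46.5
```

```bash
python3 - <<'E'
from h import *
o=ctrl.get_obs();print(o["t"],o["tool_pos"],o["opening"],o["contact_force"],(FR.T@(o["tool_pos"][:2]-FO)).round(4))
E
```

```text
28.3 [0.57609277 0.07750928 0.03182387] 0.01292047503653565 [-0.00898435 -0.62884062 -2.41402712] [0.0014 0.0089]
```

Emit:
{"api": "jog_arm", "payload": {"steps": [{"delta_rot": [0,0,0],"linear": [0,0,0.0013],"grip": 0.005},{"delta_rot": [0,0,0],"linear": [0,0,0],"grip": 0.03},{"delta_rot": [0,0,0],"linear": [0,0,0],"grip": 0.03},{"delta_rot": [0,0,0],"linear": [0,0,0],"grip": 0.03},{"delta_rot": [0,0,0],"linear": [0,0,-0.03],"grip": 0.03},{"delta_rot": [0,0,0],"linear": [0,0,-0.04],"grip": 0.03},{"delta_rot": [0,0,0],"linear": [-0.017,0.04,-0.04],"grip": 0.035},{"delta_rot": [0,0,0],"linear": [-0.017,0.04,0],"grip": 0.035},{"delta_rot": [0,0,0],"linear": [-0.017,0.04,0],"grip": 0.035},{"delta_rot": [0,0,0],"linear": [-0.017,0.04,0],"grip": 0.035}]}}

```text
t: 29.3
tool_pos: [0.5253, -0.0856, 0.1353]
tool_rot: [3.137, 0.146, 0.003]
contact_force: [0.8, -1.0, -0.0]
opening: 0.0349
grip_force: 0.0
```

Emit:
{"api": "jog_arm", "payload": {"steps": [{"delta_rot": [0,0,0],"linear": [-0.017,0.04,0],"grip": 0.035},{"delta_rot": [0,0,0],"linear": [-0.017,0.04,0],"grip": 0.035},{"delta_rot": [0,0,0],"linear": [-0.017,0.04,0],"grip": 0.035},{"delta_rot": [0,0,0],"linear": [-0.017,0.04,0],"grip": 0.035},{"delta_rot": [0,0,-6.5],"linear": [-0.017,0.04,0],"grip": 0.035},{"delta_rot": [0,0,-6.5],"linear": [-0.02,0.04,0],"grip": 0.035},{"delta_rot": [0,0,-6.5],"linear": [0,0,0],"grip": 0.035},{"delta_rot": [0,0,-6.5],"linear": [0,0,0],"grip": 0.035},{"delta_rot": [0,0,-5.8],"linear": [0,0,0],"grip": 0.035},{"delta_rot": [0,0,0],"linear": [0,0,0],"grip": 0.035}]}}

```text
t: 30.3
tool_pos: [0.4479, -0.3347, 0.1346]
tool_rot: [2.979, 0.998, 0.0]
contact_force: [1.0, 0.1, -0.0]
opening: 0.0352
grip_force: 0.0
```

```bash
python3 - <<'E'
from h import *
o=ctrl.get_obs();print(o["t"],o["tool_pos"])
C=cam("wrist");np.savez("/tmp/w10.npz",*C);board(C,(.4413,-.386))
rep((.4413,-.386),.016,37.3)
C=cam("top")
for a,c,l in blobs(cv2.morphologyEx(green(C[0]),cv2.MORPH_CLOSE,np.ones((3,3)))):
    p=ray(c,C,.005)[0][:2];print(a,c.round(),p.round(3),(FR.T@(p-FO)).round(3))
E
```

```text
30.3 [ 0.44793996 -0.33468921  0.13459351]
board [ 0.4423 -0.3852] [0.0626 0.0435 0.0627 0.046 ] psi -142.0 px [297. 212.] guess px [297. 214.]
heading 36.97 linear [-0.0364  0.0371  0.1186]  turn tool z -0.3 (q6 0.15)
182 [196. 189.] [0.566 0.096] [-0.006  0.028]
```

Emit:
{"api": "jog_arm", "payload": {"steps": [{"delta_rot": [0,0,-0.8],"linear": [-0.018,0.0185,0],"grip": 0.035},{"delta_rot": [0,0,0],"linear": [-0.0186,0.018,0.02],"grip": 0.035},{"delta_rot": [0,0,0],"linear": [0,0,0.04],"grip": 0.035},{"delta_rot": [0,0,0],"linear": [0,0,0.037],"grip": 0.035},{"delta_rot": [0,0,0],"linear": [0,0,0.02],"grip": 0.035},{"delta_rot": [0,0,0],"linear": [0,0,0],"grip": 0.035},{"delta_rot": [0,0,0],"linear": [0,0,0],"grip": 0.005},{"delta_rot": [0,0,0],"linear": [0,0,0],"grip": 0.005},{"delta_rot": [0,0,0],"linear": [0,0,0],"grip": 0.005},{"delta_rot": [0,0,0],"linear": [0,0,0],"grip": 0.005}], "newtons": 45}}

```text
t: 31.4
tool_pos: [0.4423, -0.3862, 0.0192]
tool_rot: [2.969, 1.02, 0.002]
contact_force: [0.4, -0.4, 1.8]
opening: 0.013
grip_force: 46.9
```

Emit:
{"api": "jog_arm", "payload": {"steps": [{"delta_rot": [0,0,0],"linear": [0,0,-0.02],"grip": 0.005},{"delta_rot": [0,0,0],"linear": [0,0,-0.02],"grip": 0.005},{"delta_rot": [0,0,6.5],"linear": [0,0,0],"grip": 0.005},{"delta_rot": [0,0,6.5],"linear": [0,0,0],"grip": 0.005},{"delta_rot": [0,0,6.5],"linear": [0,0,0],"grip": 0.005},{"delta_rot": [0,0,6.5],"linear": [0,0,0],"grip": 0.005},{"delta_rot": [0,0,6.5],"linear": [0,0,0],"grip": 0.005},{"delta_rot": [0,0,0],"linear": [0,0,0],"grip": 0.005},{"delta_rot": [0,0,0],"linear": [0,0,0],"grip": 0.005}]}}

```text
t: 32.3
tool_pos: [0.4415, -0.3854, 0.0578]
tool_rot: [3.138, 0.152, 0.0]
contact_force: [0.3, -0.2, -2.0]
opening: 0.0132
grip_force: 46.4
```

```bash
python3 - <<'E'
from h import *
o=ctrl.get_obs();print(o["t"],o["tool_pos"],o["opening"])
rep(F(.0025,-.15),.05,5.25)
E
```

```text
32.3 [ 0.44146341 -0.38544347  0.05776125] 0.01318422479724007
heading 5.56 linear [ 0.1791 -0.2888  0.0077]  turn tool z 0.3 (q6 0.63)
```

Emit:
{"api": "jog_arm", "payload": {"steps": [{"delta_rot": [0,0,0],"linear": [0.0199,-0.0321,0],"grip": 0.005},{"delta_rot": [0,0,0],"linear": [0.0199,-0.0321,0],"grip": 0.005},{"delta_rot": [0,0,0],"linear": [0.0199,-0.0321,0],"grip": 0.005},{"delta_rot": [0,0,0],"linear": [0.0199,-0.0321,0],"grip": 0.005},{"delta_rot": [0,0,0],"linear": [0.0199,-0.0321,0],"grip": 0.005},{"delta_rot": [0,0,0],"linear": [0.0199,-0.0321,0],"grip": 0.005},{"delta_rot": [0,0,0],"linear": [0.0199,-0.0321,0],"grip": 0.005},{"delta_rot": [0,0,0],"linear": [0.0199,-0.0321,0],"grip": 0.005},{"delta_rot": [0,0,0.3],"linear": [0.0199,-0.0321,0.006],"grip": 0.005},{"delta_rot": [0,0,0],"linear": [0,0,0],"grip": 0.005}]}}

```text
t: 33.3
tool_pos: [0.5933, -0.0772, 0.0511]
tool_rot: [-3.137, -0.15, -0.0]
contact_force: [-0.1, -0.5, -2.0]
opening: 0.0135
grip_force: 46.4
```

Emit:
{"api": "jog_arm", "payload": {"steps": [{"delta_rot": [0,0,0],"linear": [0,0,0],"grip": 0.005}]}}

```text
t: 33.4
tool_pos: [0.5923, -0.0803, 0.0513]
tool_rot: [3.138, 0.145, -0.001]
contact_force: [-0.5, 0.4, -1.5]
opening: 0.0131
grip_force: 46.4
```

```bash
python3 - <<'E'
from h import *
C=cam("wrist");np.savez("/tmp/w11.npz",*C)
held(C,.0190);rep(F(.0025,-.15),.05,5.25)
E
```

```text
t 33.45 tcp z 0.0514 grip 0.0127 TCP frame [ 0.0029 -0.1504] front edge frame x [0.0345 0.0351 0.0345 0.0345] board x 0.0027 tilt deg -0.34
y edges [-0.1263 -0.1718]
heading 5.21 linear [-0.0004 -0.0004  0.0014]  turn tool z -0.0 (q6 1.22)
```

Emit:
{"api": "jog_arm", "payload": {"steps": [{"delta_rot": [0,0,0],"linear": [-0.0005,0,0.006],"grip": 0.005},{"delta_rot": [0,0,0],"linear": [0,0,0.007],"grip": 0.005},{"delta_rot": [0,0,0],"linear": [0,0,0.0057],"grip": 0.005},{"delta_rot": [0,0,0],"linear": [0,0,0],"grip": 0.005},{"delta_rot": [0,0,0],"linear": [0,-0.015,0],"grip": 0.005},{"delta_rot": [0,0,0],"linear": [0,-0.015,0],"grip": 0.005},{"delta_rot": [0,0,0],"linear": [0,-0.015,0],"grip": 0.005},{"delta_rot": [0,0,0],"linear": [0,0,0],"grip": 0.005}]}}

```text
t: 34.25
tool_pos: [0.5873, -0.0335, 0.0326]
tool_rot: [-3.138, -0.145, 0.001]
contact_force: [-0.3, -0.4, -1.7]
opening: 0.0131
grip_force: 46.4
```

Emit:
{"api": "jog_arm", "payload": {"steps": [{"delta_rot": [0,0,0],"linear": [0,-0.015,0],"grip": 0.005},{"delta_rot": [0,0,0],"linear": [0,-0.015,0],"grip": 0.005},{"delta_rot": [0,0,0],"linear": [0,-0.015,0],"grip": 0.005},{"delta_rot": [0,0,0],"linear": [0,-0.015,0],"grip": 0.005},{"delta_rot": [0,0,0],"linear": [0,0,0],"grip": 0.005}]}}

```text
t: 34.75
tool_pos: [0.5821, 0.0258, 0.0326]
tool_rot: [-3.138, -0.144, 0.001]
contact_force: [-0.4, 0.2, -1.5]
opening: 0.0132
grip_force: 46.4
```

```bash
python3 - <<'E'
from h import *
o=ctrl.get_obs();print(o["t"],o["tool_pos"],o["opening"],o["contact_force"],(FR.T@(o["tool_pos"][:2]-FO)).round(4))
E
```

```text
34.75 [0.5820779  0.02577033 0.03259965] 0.013203773175043438 [-0.41910592  0.19309372 -1.48169212] [ 0.0026 -0.0432]
```

Emit:
{"api": "jog_arm", "payload": {"steps": [{"delta_rot": [0,0,0],"linear": [0,0,0.0014],"grip": 0.005},{"delta_rot": [0,0,0],"linear": [0,0,0],"grip": 0.03},{"delta_rot": [0,0,0],"linear": [0,0,0],"grip": 0.03},{"delta_rot": [0,0,0],"linear": [0,0,0],"grip": 0.03},{"delta_rot": [0,0,0],"linear": [0,0,-0.03],"grip": 0.03},{"delta_rot": [0,0,0],"linear": [0,0,-0.045],"grip": 0.03},{"delta_rot": [0,0,0],"linear": [-0.01,-0.02,-0.045],"grip": 0.03},{"delta_rot": [0,0,0],"linear": [-0.02,-0.03,-0.03],"grip": 0.05},{"delta_rot": [0,0,0],"linear": [-0.02,-0.03,0],"grip": 0.05},{"delta_rot": [0,0,0],"linear": [0,0,0],"grip": 0.05}]}}

```text
t: 35.75
tool_pos: [0.5247, 0.1009, 0.1831]
tool_rot: [-3.137, -0.145, -0.005]
contact_force: [0.6, -0.7, 0.2]
opening: 0.0497
grip_force: 0.0
```

```bash
python3 - <<'E'
from h import *
C=cam("wrist");np.savez("/tmp/w12.npz",*C)
o=ctrl.get_obs();print(o["t"],o["tool_pos"])
rep((.5145+.0377,.2285+.0035),.080,5.2)
save(cv2.resize(C[0],(800,600),interpolation=cv2.INTER_CUBIC),"w12.png")
T=cam("top")
print([(a,c.round(),ray(c,T,.005)[0].round(3)) for a,c,l in blobs(green(T[0]),40)])
E
```

```text
35.8 [0.52516387 0.09964495 0.18200764]
heading 5.24 linear [ 0.0388 -0.1294  0.102 ]  turn tool z 0.0 (q6 1.53)
[(np.int32(89), array([220., 187.]), array([0.573, 0.021, 0.005])), (np.int32(81), array([204., 188.]), array([0.568, 0.07 , 0.005]))]
```

View pics/w12.png

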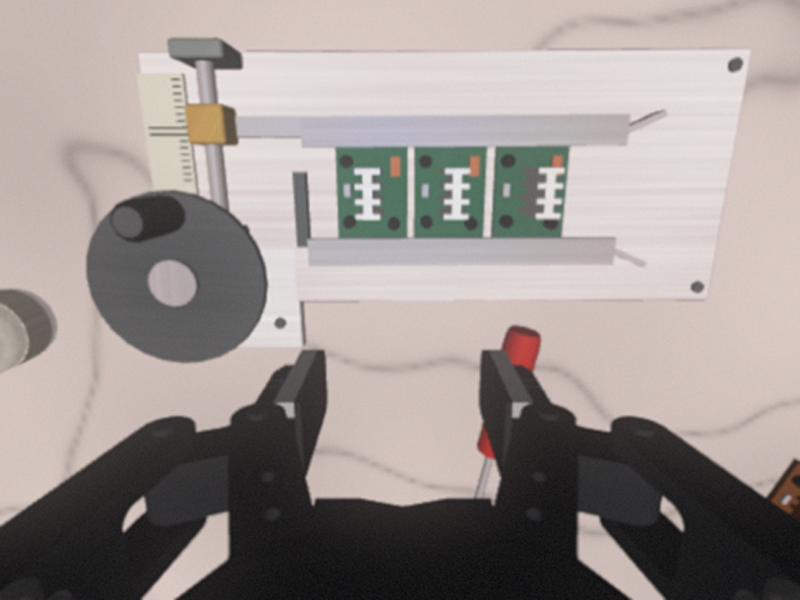

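Three boards lie in the channel at (372,193), (450,193), (530,193), all under both lips. The pointer is still on the loading mark (150–190,128), and the knob is at (150,218), on the +x side. Going to the knob for one clockwise turn.

Emit:
{"api": "jog_arm", "payload": {"steps": [{"delta_rot": [0,0,0],"linear": [0.01,-0.0324,0],"grip": 0.05},{"delta_rot": [0,0,0],"linear": [0.01,-0.0324,0],"grip": 0.05},{"delta_rot": [0,0,0],"linear": [0.01,-0.0324,0],"grip": 0.05},{"delta_rot": [0,0,0],"linear": [0.0088,-0.0324,0.01],"grip": 0.05},{"delta_rot": [0,0,0],"linear": [0,0,0],"grip": 0.05},{"delta_rot": [0,0,0],"linear": [0,0,0],"grip": 0.05}]}}

```text
t: 36.45
tool_pos: [0.5528, 0.2307, 0.1697]
tool_rot: [3.137, 0.14, -0.004]
contact_force: [0.6, -0.3, 0.5]
opening: 0.0501
grip_force: 0.0
```

```bash
python3 - <<'E'
from h import *
C=cam("wrist");np.savez("/tmp/w13.npz",*C)
im=C[0];m=(im.max(2)<45).astype(np.uint8)
for a,c,l in blobs(m,60): print(a,c.round(),ray(c,C,.113)[0].round(4))
print(proj([.5522,.232,.113],C))
rep((.5522,.232),.080,5.2)
E
```

```text
261 [503.   7.] [0.6861 0.0984 0.113 ]
34637 [265. 341.] [0.4357 0.2145 0.113 ]
70 [319. 284.] [0.4917 0.1791 0.113 ]
[[256.41276968 202.61915406]]
heading 5.07 linear [-0.0004 -0.0019  0.0902]  turn tool z -0.1 (q6 1.75)
```

Emit:
{"api": "jog_arm", "payload": {"steps": [{"delta_rot": [0,0,0],"linear": [-0.0004,-0.0019,0.025],"grip": 0.05},{"delta_rot": [0,0,0],"linear": [0,0,0.025],"grip": 0.05},{"delta_rot": [0,0,0],"linear": [0,0,0.025],"grip": 0.05},{"delta_rot": [0,0,0],"linear": [0,0,0.014],"grip": 0.05},{"delta_rot": [0,0,0],"linear": [0,0,0],"grip": 0.05},{"delta_rot": [0,0,0],"linear": [0,0,0],"grip": 0.015},{"delta_rot": [0,0,0],"linear": [0,0,0],"grip": 0.015},{"delta_rot": [0,0,0],"linear": [0,0,0],"grip": 0.015},{"delta_rot": [0,0,0],"linear": [0,0,0],"grip": 0.015},{"delta_rot": [0,0,0],"linear": [0,0,0],"grip": 0.015}], "newtons": 30}}

```text
t: 37.5
tool_pos: [0.5535, 0.2333, 0.0843]
tool_rot: [-3.138, -0.141, -0.005]
contact_force: [-0.4, -2.4, 6.0]
opening: 0.0191
grip_force: 30.0
```

Emit:
{"api": "jog_arm", "payload": {"steps": [{"delta_rot": [0,0,0],"linear": [-0.0019,0.0117,0],"grip": 0.015},{"delta_rot": [0,0,0],"linear": [-0.0054,0.0106,0],"grip": 0.015},{"delta_rot": [0,0,0],"linear": [-0.0084,0.0084,0],"grip": 0.015},{"delta_rot": [0,0,0],"linear": [-0.0106,0.0054,0],"grip": 0.015},{"delta_rot": [0,0,0],"linear": [-0.0117,0.0019,0],"grip": 0.015},{"delta_rot": [0,0,0],"linear": [-0.0117,-0.0019,0],"grip": 0.015},{"delta_rot": [0,0,0],"linear": [-0.0106,-0.0054,0],"grip": 0.015},{"delta_rot": [0,0,0],"linear": [-0.0084,-0.0084,0],"grip": 0.015},{"delta_rot": [0,0,0],"linear": [-0.0054,-0.0106,0],"grip": 0.015},{"delta_rot": [0,0,0],"linear": [-0.0019,-0.0117,0],"grip": 0.015}]}}

```text
t: 38.5
tool_pos: [0.4778, 0.2263, 0.0843]
tool_rot: [3.138, 0.14, 0.007]
contact_force: [5.2, -3.4, 3.2]
opening: 0.0188
grip_force: 30.0
```

Emit:
{"api": "jog_arm", "payload": {"steps": [{"delta_rot": [0,0,0],"linear": [0.0019,-0.0117,0],"grip": 0.015},{"delta_rot": [0,0,0],"linear": [0.0054,-0.0106,0],"grip": 0.015},{"delta_rot": [0,0,0],"linear": [0.0084,-0.0084,0],"grip": 0.015},{"delta_rot": [0,0,0],"linear": [0.0106,-0.0054,0],"grip": 0.015},{"delta_rot": [0,0,0],"linear": [0.0117,-0.0019,0],"grip": 0.015},{"delta_rot": [0,0,0],"linear": [0.0117,0.0019,0],"grip": 0.015},{"delta_rot": [0,0,0],"linear": [0.0106,0.0054,0],"grip": 0.015},{"delta_rot": [0,0,0],"linear": [0.0084,0.0084,0],"grip": 0.015},{"delta_rot": [0,0,0],"linear": [0.0054,0.0106,0],"grip": 0.015},{"delta_rot": [0,0,0],"linear": [0.0019,0.0117,0],"grip": 0.015}]}}

```text
t: 39.5
tool_pos: [0.5534, 0.2345, 0.0843]
tool_rot: [-3.135, -0.141, -0.004]
contact_force: [-1.8, 3.7, 6.8]
opening: 0.0189
grip_force: 30.4
```

Emit:
{"api": "jog_arm", "payload": {"steps": [{"delta_rot": [0,0,0],"linear": [0,0,0],"grip": 0.015},{"delta_rot": [0,0,0],"linear": [0,0,0],"grip": 0.015},{"delta_rot": [0,0,0],"linear": [0,0,0],"grip": 0.04},{"delta_rot": [0,0,0],"linear": [0,0,0],"grip": 0.04},{"delta_rot": [0,0,0],"linear": [0,0,0],"grip": 0.04},{"delta_rot": [0,0,0],"linear": [0,0,-0.03],"grip": 0.04},{"delta_rot": [0,0,0],"linear": [0,0,-0.04],"grip": 0.05},{"delta_rot": [0,0,0],"linear": [-0.02,0.04,-0.03],"grip": 0.05},{"delta_rot": [0,0,0],"linear": [-0.02,0.04,0],"grip": 0.05},{"delta_rot": [0,0,0],"linear": [0,0.02,0],"grip": 0.05}]}}

```text
t: 40.5
tool_pos: [0.5213, 0.1314, 0.1809]
tool_rot: [3.138, 0.14, 0.002]
contact_force: [0.8, -0.0, -0.2]
opening: 0.0499
grip_force: 0.0
```

```bash
python3 - <<'E'
from h import *
C=cam("wrist");o=ctrl.get_obs();print(o["t"],o["tool_pos"])
C=cam("wrist")
save(cv2.resize(C[0][20:275,70:410],(800,600),interpolation=cv2.INTER_CUBIC),"w14.png")
E
```

```text
40.55 [0.521916   0.12951569 0.18024754]
```

View pics/w14.png

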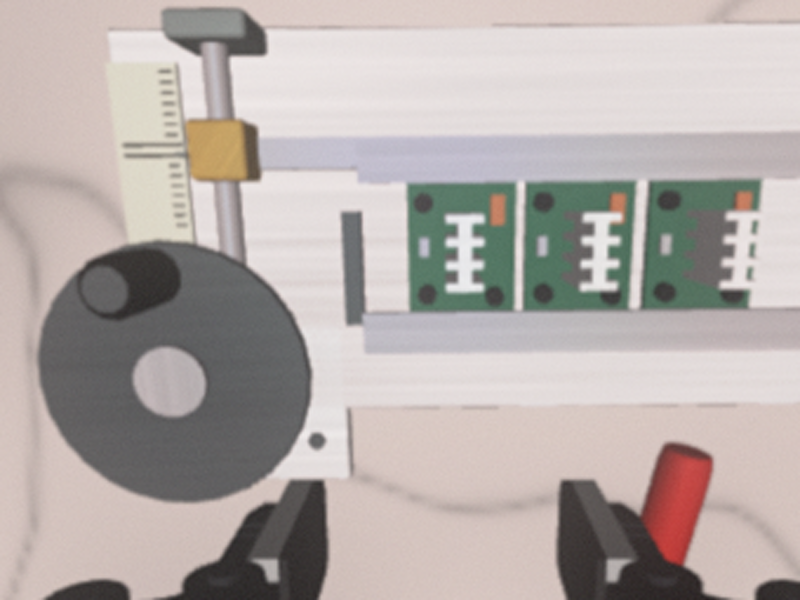

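Boards sit at (462,247), (580,247), (700,247), under both lips. The knob is back on the +x side at (105,285). The pointer at (185,150) is partly hidden by the brass block, so I check it by lip gap and a close crop.

```bash
python3 - <<'E'
from h import *
C=cam("wrist");s=340/800
f=lambda u:(ray(np.array(u)*s+[70,20],C,.025)[:,:2]-FO)@FR
p=f([(450,183),(450,313),(750,180),(750,311)]);print(p.round(4),p[0,0]-p[1,0],p[2,0]-p[3,0])
save(cv2.resize(C[0][65:105,110:185],(750,400),interpolation=cv2.INTER_CUBIC),"c15.png")
E
```

```text
[[ 0.0246  0.064 ]
 [-0.0285  0.0642]
 [ 0.0249 -0.0574]
 [-0.0284 -0.0634]] 0.05308774269285681 0.053328607386917914
```

View pics/c15.png

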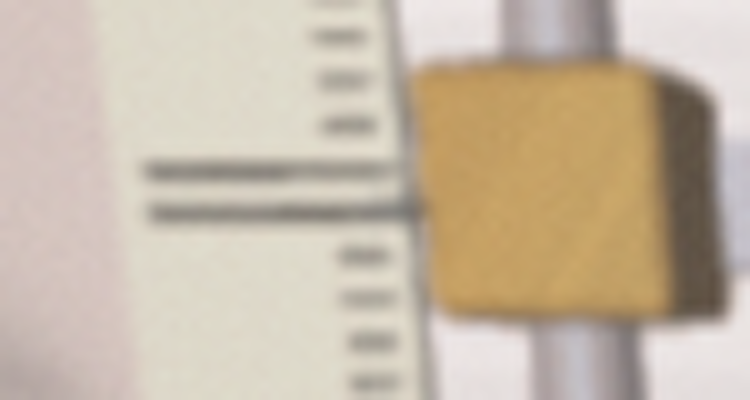

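The pointer (405,211) stands on the lower long mark, the clamping mark. The lip gap of 53.1–53.3 mm matches the 65 mm setting. Handing in.

```bash
python3 -c "
from station import ctrl
print(ctrl.finish_job())"
```

```text
the job is handed in; nothing more can be done
None
```

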